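# Load the slide scanner from the carrier magazine

## Task

Get the slide scanner ready for its next run: if the white calibration carrier has been left lying on the bench, put it back into its own white cradle, and empty the magazine of coloured slide carriers, ejecting and drawing out the bottom one each time, to seat each in the scanner bay of its own colour, notch on the key and lying flat. When all are in place, press the green start button. Leave the other things on the bench where they are.

Things in the scene. Friction and masses are not known exactly. Their poses are not given: they have to be found in the camera images.
- red_carrier (a point): flat red slide carrier, 100 x 46 x 12 mm, 48-84 g, gripped across its 46 mm width. Point at its centre, 6 mm over its underside; x along its length towards the notched end, z up. Notch: 14 x 14 mm, cut right through the corner at +x +y. 2 or 3 of the 5 coloured carriers are present (else None), stacked flat in the magazine, either way round.
- yellow_carrier (a point): flat yellow slide carrier, 100 x 46 x 12 mm, 48-84 g, gripped across its 46 mm width. Point at its centre, 6 mm over its underside; x along its length towards the notched end, z up. Notch: 14 x 14 mm, cut right through the corner at +x +y. 2 or 3 of the 5 coloured carriers are present (else None), stacked flat in the magazine, either way round.
- green_carrier (a point): flat green slide carrier, 100 x 46 x 12 mm, 48-84 g, gripped across its 46 mm width. Point at its centre, 6 mm over its underside; x along its length towards the notched end, z up. Notch: 14 x 14 mm, cut right through the corner at +x +y. 2 or 3 of the 5 coloured carriers are present (else None), stacked flat in the magazine, either way round.
- blue_carrier (a point): flat blue slide carrier, 100 x 46 x 12 mm, 48-84 g, gripped across its 46 mm width. Point at its centre, 6 mm over its underside; x along its length towards the notched end, z up. Notch: 14 x 14 mm, cut right through the corner at +x +y. 2 or 3 of the 5 coloured carriers are present (else None), stacked flat in the magazine, either way round.
- purple_carrier (a point): flat purple slide carrier, 100 x 46 x 12 mm, 48-84 g, gripped across its 46 mm width. Point at its centre, 6 mm over its underside; x along its length towards the notched end, z up. Notch: 14 x 14 mm, cut right through the corner at +x +y. 2 or 3 of the 5 coloured carriers are present (else None), stacked flat in the magazine, either way round.
- white_carrier (a point): flat white slide carrier, 100 x 46 x 12 mm, 48-84 g, gripped across its 46 mm width. Point at its centre, 6 mm over its underside; x along its length towards the notched end, z up. Notch: 14 x 14 mm, cut right through the corner at +x +y. The calibration carrier; starts flat on the bench, or is absent (None).
- red_bay (a point): red bay on the scanner's stage (red guides and label; 5 bays 73 mm apart in any order, either way round; floor 18 mm over the bench). Point: centre of the seated carrier, 6 mm over the seat's floor; x as the carrier's x must point, z up. Guides 7 mm high leave 2 mm play all round and the middle 60 mm of both long sides open for fingers. A 14 x 14 mm key, 7 mm high, at the +x +y corner fits the notch.
- yellow_bay (a point): yellow bay on the scanner's stage (yellow guides and label; 5 bays 73 mm apart in any order, either way round; floor 18 mm over the bench). Point: centre of the seated carrier, 6 mm over the seat's floor; x as the carrier's x must point, z up. Guides 7 mm high leave 2 mm play all round and the middle 60 mm of both long sides open for fingers. A 14 x 14 mm key, 7 mm high, at the +x +y corner fits the notch.
- green_bay (a point): green bay on the scanner's stage (green guides and label; 5 bays 73 mm apart in any order, either way round; floor 18 mm over the bench). Point: centre of the seated carrier, 6 mm over the seat's floor; x as the carrier's x must point, z up. Guides 7 mm high leave 2 mm play all round and the middle 60 mm of both long sides open for fingers. A 14 x 14 mm key, 7 mm high, at the +x +y corner fits the notch.
- blue_bay (a point): blue bay on the scanner's stage (blue guides and label; 5 bays 73 mm apart in any order, either way round; floor 18 mm over the bench). Point: centre of the seated carrier, 6 mm over the seat's floor; x as the carrier's x must point, z up. Guides 7 mm high leave 2 mm play all round and the middle 60 mm of both long sides open for fingers. A 14 x 14 mm key, 7 mm high, at the +x +y corner fits the notch.
- purple_bay (a point): purple bay on the scanner's stage (purple guides and label; 5 bays 73 mm apart in any order, either way round; floor 18 mm over the bench). Point: centre of the seated carrier, 6 mm over the seat's floor; x as the carrier's x must point, z up. Guides 7 mm high leave 2 mm play all round and the middle 60 mm of both long sides open for fingers. A 14 x 14 mm key, 7 mm high, at the +x +y corner fits the notch.
- white_cradle (a point): storage cradle of the white carrier: grey block 140 x 72 mm on the bench, white guides and label; floor 10 mm over the bench. Point: centre of the seated carrier, 6 mm over the seat's floor; x as the carrier's x must point, z up. Guides 7 mm high leave 2 mm play all round and the middle 60 mm of both long sides open for fingers. A 14 x 14 mm key, 7 mm high, at the +x +y corner fits the notch.
- magazine_exit (a point): exit of the magazine: middle of its gate's outer face, at the sliding floor, 14 mm over the bench; x points out, z up. Gap under the gate 17 mm: only the bottom carrier passes, the others drop as it leaves. Stacked carriers' centres lie 56 mm behind it. Outside, the floor goes on as a ledge 30 mm wide, 108 mm long: a carrier on it overhangs 8 mm each side, free below.
- magazine: clear gravity magazine: roofed, walled hopper 111 x 57 mm, top 72 mm over the bench, on a base 66 mm wide. Origin under the hopper's middle on the bench; x towards the exit gate (outer face at x = 55.5 mm); ejector at the -x end.
- ejector_knob (a point): middle of the top of the ejector's orange upright knob behind the magazine: 14 mm along x (the sliding direction), 30 mm wide, 46 mm high, top 60 mm over the bench. Pushed along +x its blade moves the bottom carrier out under the gate. Home, its front face is 57 mm from the hopper's back wall; at full stroke 12 mm.
- ejector (a joint): stroke of the ejector, 0 home to 0.045 m (stop); spring 3 N rising to 6 N returns it. Full stroke leaves the bottom carrier sticking out of the gate by about 38 mm, still under the others: then pinch its sides near its end, beside the ledge, and draw it out. The ejector must be home before the next can drop.
- start_top (a point): middle of the top of the scanner's round green start button, 28 mm across, on the stage's edge nearest the robot; pressed straight down. The scanner's housing, 200 mm tall, stands to the right of the stage, its wall 134 mm from the centre of the rightmost bay.
- start (a joint): travel of the start button, 0 up, 0.006 m fully down (4 N, springs back); it counts as pressed beyond 0.004 m.
- oil_bottle_mid (a point): bystander, to be left alone: small amber bottle of immersion oil, 30 mm across, 65 mm tall, left of the magazine; point 30 mm up on its axis
- stain_jar_mid (a point): bystander, to be left alone: glass jar with blue cap, 52 mm across, 62 mm tall; point 30 mm up on its axis
- slide_box_mid (a point): bystander, to be left alone: blue slide box 100 x 85 x 34 mm; its centre
- red_box_mid (a point): bystander, to be left alone: red carton 60 x 130 x 32 mm; its centre
- marker_mid (a point): bystander, to be left alone: white marker pen with black cap, 130 x 12 mm, lying; its centre
- timer_mid (a point): bystander, to be left alone: white bench timer 62 x 75 x 24 mm; its centre
There are look-alikes about, which are no part of the job. There is more than one size of the part that bears white_carrier; the job needs the largest.

How it is judged (in metres and radians):
On the way, in this order (a step that is already met when the one before it is completed fails the run):
1. the white carrier, if present, lies in its cradle and every coloured carrier present in the bay of its colour, flat, notch on the key (distance between red_carrier and red_bay below 0.006 m and angle between each of red_carrier, yellow_carrier, green_carrier, blue_carrier, purple_carrier, white_carrier's own z axis and vertical below 0.05 rad and angle between the x axis of red_carrier and the x axis of red_bay, either way round below 0.1 rad and linear speed of each of red_tray, yellow_tray, green_tray, blue_tray, purple_tray, white_tray below 0.02 m/s and distance between yellow_carrier and yellow_bay below 0.006 m and angle between the x axis of yellow_carrier and the x axis of yellow_bay, either way round below 0.1 rad and distance between green_carrier and green_bay below 0.006 m and angle between the x axis of green_carrier and the x axis of green_bay, either way round below 0.1 rad and distance between blue_carrier and blue_bay below 0.006 m and angle between the x axis of blue_carrier and the x axis of blue_bay, either way round below 0.1 rad and distance between purple_carrier and purple_bay below 0.006 m and angle between the x axis of purple_carrier and the x axis of purple_bay, either way round below 0.1 rad and distance between white_carrier and white_cradle below 0.006 m and angle between the x axis of white_carrier and the x axis of white_cradle, either way round below 0.1 rad), for 0.2 s.
2. then the start button is pressed (value of joint start above 0.004 m), for 0.05 s.
At the end, for the whole second after the job is handed in: Every coloured carrier present is in the bay of its colour and the white one, if present, in its cradle, each centre within 6 mm of the seat's point, tilted less than 0.05 rad, along the seat within 0.10 rad and at rest; the start button is up again and the ejector home (within 4 mm) (all of step 1 and value of joint start below 0.002 m and value of joint ejector below 0.004 m); the robot touches nothing.
It fails at once if a bystander (oil bottle, jar, slide box, red carton, marker or timer) is moved more than 5 cm (distance of any of oil_bottle_mid, stain_jar_mid, slide_box_mid, red_box_mid, marker_mid, timer_mid from where it was at the start of the episode above 0.05 m).
Of red_tray, yellow_tray only 1 to 1 are there at a start; the rules pass over those that are not, and their reading is None.
Of green_tray, blue_tray only 1 to 1 are there at a start; the rules pass over those that are not, and their reading is None.
Of white_tray, purple_tray only 1 to 2 are there at a start; the rules pass over those that are not, and their reading is None.
At some moment in a run one of white_tray may be knocked a few centimetres aside while the robot is not near it.
Once in a run the grip may slacken for a moment while it holds something.
It also fails if it takes over 210 s, if anything falls off the work surface, if the arm or the gripper's body presses on something with over 40 N, if the wrist force passes 120 N, or if a joint passes its speed limit or range.

## Robot

A 6-joint arm with a two-finger parallel gripper is mounted at the origin on the work surface. World frame = base frame: x ahead of the robot, y to its left, z up, the work surface at z = 0. Lengths are in mm, angles in rad, forces in N, time in s.
With the tool pointing down it reaches from about 225 to 875 mm from the base axis. Payload 3.4 kg.
Tool frame: the origin (TCP) lies between the finger pads; the fingertips stand 25 mm ahead of it and the grasp point (between the pads) lies 6 mm ahead of it (arm.tips_ahead is the distance from the TCP to the fingertips, in mm); z points along the fingers, y is the line along which they close (so a half turn about z gives the same grasp; the last joint's range is limited). The gripper opens to 85 mm and grips with 20 to 120 N. Pads are 22 mm wide; open, the fingers measure 114 mm over their backs; the gripper's body (76 mm by 85 mm) begins 54 mm behind the grasp point. The pads swing forward as they close: fully open they stand 13 mm farther back than shut.
Start: joints at [1.003, 0.276, 1.505, -0, 1.361, -0.121], TCP at [248.467, 518.579, 256.328] pointing down, gripper open.
Joint ranges: [-2.89, 2.89], [-0.75, 2.08], [0.22, 2.7], [-1.18, 4.32], [0.11, 2.71], [-2.7, 2.7]. Speed limits (rad/s): [2.57, 2.57, 3.14, 3.14, 3.14, 3.14].

## Interface

Orientations are given as a unit quaternion [x, y, z, w].
In Python, from station import arm gives the robot as it stands.
- The arm moves only by the tool send_rows, never from a script. Its argument "motion" is a list of rows, each a list of 2 entries, a list of its own where there are three numbers: the shift along the tool's x, y, z in cm, then the turn about the tool's z in degrees. In form: [[[tx, ty, tz], twist], ...]. A call has 1 to 5 rows; each row shifts and turns the commanded pose from where the row before left it, along the tool's axes as they then stand; what a row does not reach is not made up. A row lasts 1/10 s, in which the tool goes at most 50 mm and 8.59 degrees, less where a joint would pass 70% of its speed; a pose out of reach is approached as far as the arm can. A call with a gripper value outside its range is refused whole. "jaw" is the finger opening in cm, from 0 to 8.54, set as the call begins (left out, the last holds). The fingers move at their own pace and stop on an object; the grip force is fixed at half the most. Time passes only in rows, so rows that do not move let the fingers close. It gives the time, the measured TCP pose, the force, the opening and the grip force at its end, in the units of the state.
- arm.read_state(): the state, without advancing time (a new reading comes with each control period).
- arm.grab_frame(name): name is "scene" or "top"; returns the picture (480x640x3 uint8, red, green, blue); there is no depth.
- arm.calibration(name): a dict with "fovy" (degrees; the focal length in pixels is half the picture's height over the tangent of half this angle, whatever the lens; pixels are square), "cx", "cy" (the principal point, pixels), "xyz" and "attitude" of the camera in the world. Camera axes: x right, y down, z forward; pixel columns grow to the right and rows downward; lengths in mm; the calibration is good to about 2 mm. A picture is of the moment at which its call begins. calibration takes no time and is no camera call.
- arm.close_job(): hands the job in; it is judged then, once.
The state is a dict: "t": time; "joint_positions": joint angles; "joint_velocities": joint speeds; "effort": joint torques, N m; "position": TCP position; "tcp_rot": TCP orientation; "wrist_force": force on the tool from outside, world axes, zero at the start; "ft_torque": the same for the moment, N m; "gripper_width": finger opening in mm; "grasp_force": force on a finger pad.
Only numpy, scipy, OpenCV 4.12 (cv2) and the standard library are available. Lean on these libraries where they do the work, as an engineer would, in place of code of your own. Each camera call takes 0.05 s, during which the arm holds its last target. There are 200 camera calls.

## Working session

There is one attempt and no reset: what is moved stays moved. The work goes in short steps, Python scripts to look and compute and a tool call to move; the robot and the scene stay as the last step left them, time stands still between calls to the robot, and variables do not carry over. Pictures are saved under pics/ and viewed, at most 14 in all, crops included, and the job is handed in when it is done.

Besides the shell and the picture viewer there is one more tool, called as name(argument=value, ...), one argument or row to a line, values as JSON. send_rows: Moves the arm, as the interface text tells. Its arguments: {"type":"object","properties":{"motion":{"type":"array"},"jaw":{"type":"number"}},"required":["motion"]}

```bash
ls; mkdir -p pics; python3 - <<'E'
from station import arm
import cv2
for n in("scene","top"):
    im=arm.grab_frame(n); cv2.imwrite(f"pics/{n}0.png",im[:,:,::-1]); print(n,arm.calibration(n))
print(arm.read_state())
E
```

```text
pics
scene {'fovy': 45.08142585126862, 'cx': 319.777184559178, 'cy': 230.7412563868698, 'xyz': array([1405.30812664,  841.73848887,  850.28847759]), 'attitude': array([ 0.35186925,  0.80841713, -0.43376575, -0.18573381])}
top {'fovy': 53.41513087301377, 'cx': 324.65006947225845, 'cy': 244.11625236768492, 'xyz': array([ 467.21125839,   41.49509548, 1109.73907287]), 'attitude': array([-0.70114767,  0.71220475, -0.01846742,  0.02855349])}
{'t': 0.1, 'joint_positions': array([ 1.00298666e+00,  2.76518338e-01,  1.50603132e+00, -2.43256431e-05,
        1.36072491e+00, -1.20961311e-01]), 'joint_velocities': array([ 2.48229383e-03, -2.73715487e-03, -1.95738458e-03,  9.74743308e-05,
       -9.80338412e-04, -6.44073536e-04]), 'effort': array([ 2.46463729e-03, -4.17697370e+01, -2.46407425e+01, -2.06524514e-04,
        5.76127495e-03,  8.38425564e-06]), 'position': array([248.21923794, 518.16235799, 255.52396575]), 'tcp_rot': array([ 2.21567420e-01,  9.75144692e-01, -7.95595229e-04, -2.72727960e-04]), 'wrist_force': array([ 0.49761023, -0.47570166, -0.44916312]), 'ft_torque': array([ 0.03319408,  0.00144664, -0.06381719]), 'grasp_force': 0.0, 'gripper_width': 85.3465841689655}
```

View pics/scene0.png

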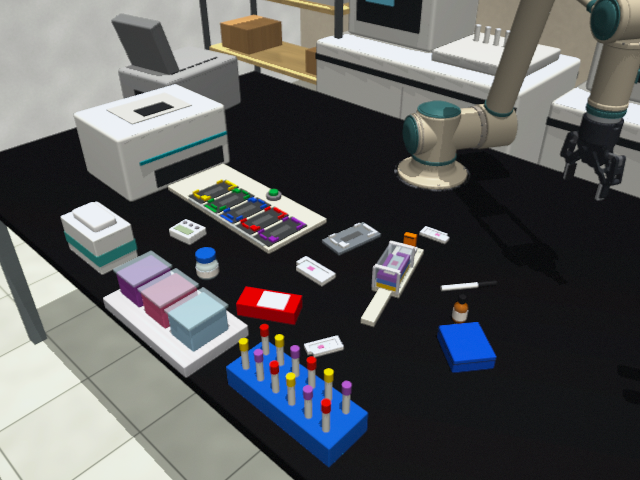

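View pics/top0.png

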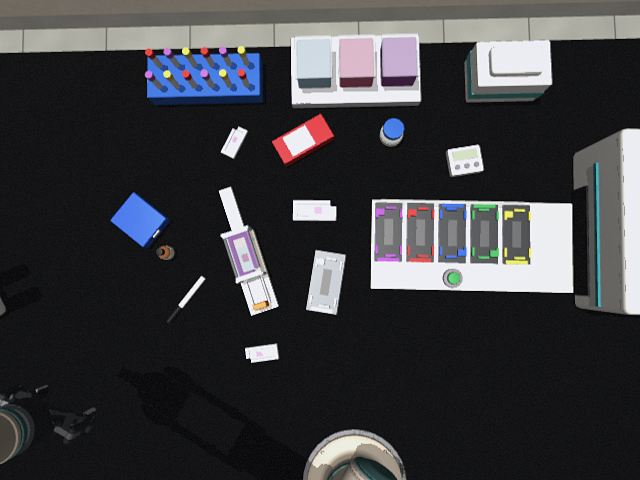

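The scene has three white carriers, in top-view pixels (314,210), (234,142) and (262,353). The one at (314,210) is about 43 px long (100 mm), the others about 31 px, so I take (314,210). The marker (190,293) and timer (464,160) are other white things. The magazine is at (245,255) with a purple carrier on top, the cradle at (325,282), the bays at (388..517,234), and the button at (453,278). Next I check this choice in a close crop.

```bash
python3 - <<'E'
import cv2,numpy as np
im=cv2.imread("pics/top0.png"); s=cv2.imread("pics/scene0.png")
a=cv2.resize(im[180:320,210:350],(560,560),interpolation=cv2.INTER_CUBIC)
cv2.imwrite("pics/c1.png",a)
b=cv2.resize(im[190:300,365:545],(800,489),interpolation=cv2.INTER_CUBIC)
cv2.imwrite("pics/c2.png",b)
c=cv2.resize(s[220:340,290:460],(800,565),interpolation=cv2.INTER_CUBIC)
cv2.imwrite("pics/c3.png",c)
E
```

```text
(no output)
```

View pics/c1.png

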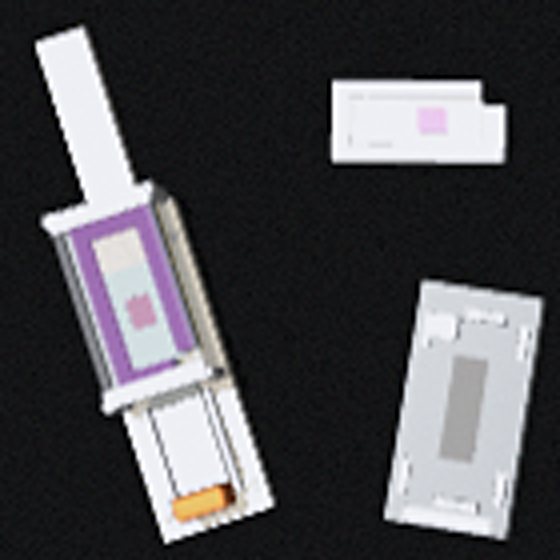

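View pics/c2.png

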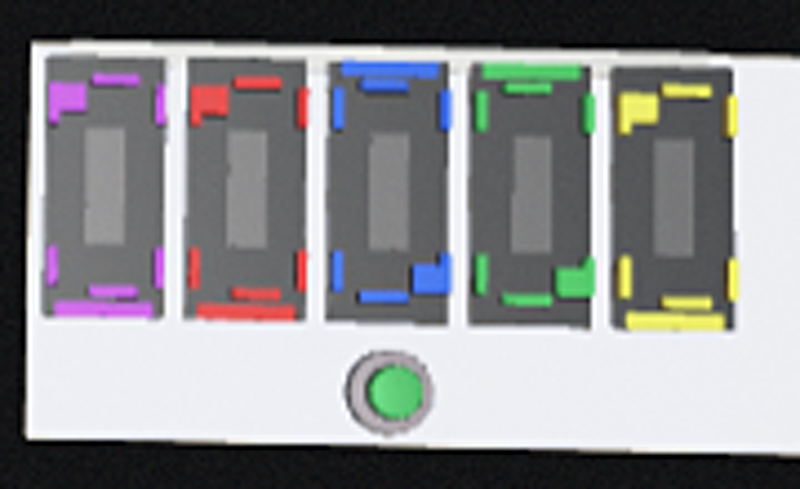

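View pics/c3.png

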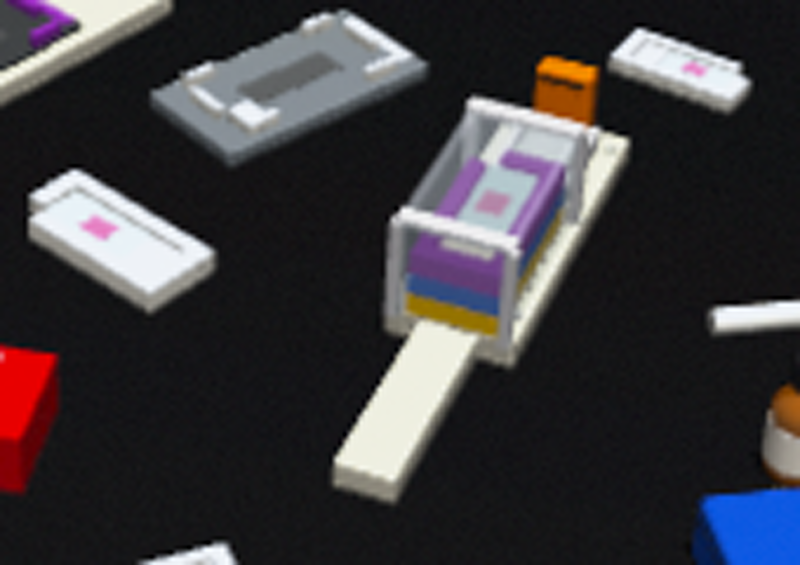

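Crop c1 confirms the choice: the full-size white carrier has its notch at the upper right. The cradle key is at the upper left, so its x points up in the image. In the magazine, bottom to top, are yellow, blue and purple, with purple's notch at the knob end. The bays run left to right purple, red, blue, green, yellow. The keys of purple, red and yellow are at the upper left (x towards world +x), those of blue and green at the lower right (x towards world −x).

```bash
cat > h.py <<'E'
from station import arm
import cv2,numpy as np
from scipy.spatial.transform import Rotation as R
def cam(n):
    c=arm.calibration(n); return c,240/np.tan(np.radians(c["fovy"]/2)),R.from_quat(c["attitude"]).as_matrix()
def ray(n,uv,z):
    c,f,M=cam(n); uv=np.atleast_2d(uv).astype(float)
    d=np.c_[(uv[:,0]-c["cx"])/f,(uv[:,1]-c["cy"])/f,np.ones(len(uv))]@M.T
    return (c["xyz"]+d*((z-c["xyz"][2])/d[:,2])[:,None])[:,:2]
def proj(n,P):
    c,f,M=cam(n); q=(np.atleast_2d(P)-c["xyz"])@M
    return np.c_[c["cx"]+f*q[:,0]/q[:,2],c["cy"]+f*q[:,1]/q[:,2]]
def blobs(mask,amin):
    return [k for k in cv2.findContours(mask.astype(np.uint8),cv2.RETR_EXTERNAL,cv2.CHAIN_APPROX_NONE)[0] if cv2.contourArea(k)>=amin]
def rect(n,k,z):
    "rect of a contour on plane z: centre, sides, yaw of the long side, deg"
    (c,s,a)=cv2.minAreaRect(ray(n,k.reshape(-1,2),z).astype(np.float32))
    if s[0]<s[1]: s=s[::-1];a+=90
    return np.round(c,1),np.round(s,1),round(((a+90)%180)-90,1)
def cur():
    s=arm.read_state(); x=R.from_quat(s["tcp_rot"]).as_matrix()
    return s,s["position"],np.degrees(np.arctan2(x[1,0],x[0,0])),x
def go(x,y,z,yaw=None):
    "tool shift in cm before twist, twist deg, to TCP goal"
    s,p,a,M=cur(); d=(np.array([x,y,z])-p)@M/10
    t=0 if yaw is None else -((yaw-a+180)%360-180)
    print("shift cm",d.round(2),"twist",round(t,1),"| yaw",round(a,1),"pos",p.round(1),"q6",s["joint_positions"][5].round(2),"q1",s["joint_positions"][0].round(2))
E
python3 - <<'E'
from h import *
im=arm.grab_frame("top"); hsv=cv2.cvtColor(im,cv2.COLOR_RGB2HSV)
H,S,V=[hsv[:,:,i].astype(int) for i in range(3)]
print("tips",arm.tips_ahead)
def sub(m,x0,x1,y0,y1):
    o=np.zeros_like(m); o[y0:y1,x0:x1]=m[y0:y1,x0:x1]; return o
for k in blobs(sub(V>120,285,345,190,230),200): print("white",rect("top",k,12))
for k in blobs(sub(V>100,300,355,240,325),200): print("cradle",rect("top",k,10))
print("V at cradle pad", V[282,318:334], "bay",V[234,374:404],S[234,374:404])
for nm,lo,hi in(("bay",105,160),):
    for k in blobs(sub((V>85)&(V<160)&(S<40),375,535,212,258),80): print(rect("top",k,18),cv2.contourArea(k))
for k in blobs(sub((V>120)&(V<185)&(S<40),310,340,262,305),60): print("cpad",rect("top",k,10))
for k in blobs(sub((H>40)&(H<80)&(S>120)&(V>60),440,468,265,292),60):
    c,r=cv2.minEnclosingCircle(k); print("btn",c,r,ray("top",c,30))
for k in blobs(sub((H>8)&(H<25)&(S>120)&(V>150),245,280,295,315),20): print("knob",cv2.minAreaRect(k),rect("top",k,60))
k=blobs(sub(V>150,215,245,185,232),100)
for q in k: print("ledge",rect("top",q,14),ray("top",cv2.boxPoints(cv2.minAreaRect(q)),14).round(1).tolist())
E
```

```text
tips 25.0
white (array([620.2,  80.2]), array([97.6, 46.7]), 89.0)
cradle (array([454.1,  56. ]), array([140. ,  71.1]), -9.9)
V at cradle pad [218 220 220 192 169 166 169 167 167 166 167 163 198 217 218 215] bay [216 139 120 121 121 119 119 118 119 114 143 153 152 152 152 150 150 153
 152 118 112 114 115 112 113 112 107 109 247 247] [13  6  2  4  4  4  4  2  4  4  2  2  3  2  2  2  0  2  0  2  5  7  4  2
  5  5  2  5  7  6]
(array([ 555.2, -377.5]), array([103.1,  57.3]), -0.9) 824.5
(array([ 556.3, -305.8]), array([104.3,  59.2]), -2.0) 948.5
(array([ 557.5, -234.1]), array([104.1,  61.7]), -1.8) 966.5
(array([ 558.7, -162.2]), array([104. ,  59.5]), -1.5) 982.0
(array([559.9, -90.2]), array([103.8,  61.9]), -1.3) 989.5
cpad (array([453.7,  56.2]), array([58.5, 19.6]), -9.6)
btn (453.5, 277.78570556640625) 5.929104804992676 [[ 458.69109646 -232.28735213]]
knob ((259.5, 305.5000305175781), (5.692099571228027, 12.649109840393066), 71.56504821777344) (array([404.8, 200.8]), array([27.7, 12.4]), -72.5)
ledge (array([622.8, 271.2]), array([109.4,  36.5]), 14.6) [[671.5, 302.7], [680.3, 267.0], [574.4, 239.8], [565.7, 275.2]]
```

```bash
python3 - <<'E'
from h import *
from scipy.optimize import least_squares
def tri(a,b):
    f=lambda P:np.r_[proj("top",P)[0]-a,proj("scene",P)[0]-b]
    r=least_squares(f,[550,0,20.]); return r.x.round(1),round(np.abs(r.fun).max(),2)
im=arm.grab_frame("top"); g=cv2.cvtColor(im,cv2.COLOR_RGB2GRAY).astype(float)
sc=arm.grab_frame("scene"); gs=cv2.cvtColor(sc,cv2.COLOR_RGB2GRAY).astype(float)
def pad(n,g,P,hw=(36,14)):
    # subpixel centroid of the inner pad: weights above mid of a patch around the estimated spot, rectified to mm
    c=proj(n,P)[0]; 
    xs=np.arange(-40,41); ys=np.arange(-16,17)
    yaw=np.radians(P[3]) if len(P)>3 else 0
    return c
est=[(555.2,-377.5),(556.3,-305.8),(557.5,-234.1),(558.7,-162.2),(559.9,-90.2)]
def local(n,g,x,y,z,yaw):
    # rectify plane patch at 0.5 mm, threshold by Otsu, centroid of the central blob
    X,Y=np.meshgrid(np.arange(-40,40.1,.5),np.arange(-18,18.1,.5))
    c,s=np.cos(yaw),np.sin(yaw)
    W=np.c_[(x+c*X-s*Y).ravel(),(y+s*X+c*Y).ravel(),np.full(X.size,z)]
    uv=proj(n,W).astype(np.float32)
    p=cv2.remap(g.astype(np.float32),uv[:,0].reshape(X.shape),uv[:,1].reshape(X.shape),cv2.INTER_LINEAR)
    q=cv2.normalize(p,None,0,255,cv2.NORM_MINMAX).astype(np.uint8)
    _,m=cv2.threshold(q,0,255,cv2.THRESH_OTSU)
    if m[36,80]==0: m=255-m
    k=max(blobs(m>0,50),key=cv2.contourArea); r=cv2.minAreaRect(k)
    cx,cy=r[0][0]*.5-40,r[0][1]*.5-18
    P=(x+c*cx-s*cy,y+s*cx+c*cy); return np.array(P),np.array(r[1])*.5
for (x,y) in est:
    a,sa=local("top",g,x,y,18,-.02); b,sb=local("scene",gs,x,y,18,-.02)
    print(a.round(1),sa,b.round(1),sb,tri(proj("top",[*a,18])[0],proj("scene",[*b,18])[0]))
a,sa=local("top",g,454,56,10,-.17); b,sb=local("scene",gs,454,56,10,-.17)
print("cradle",a.round(1),sa,b.round(1),sb,tri(proj("top",[*a,10])[0],proj("scene",[*b,10])[0]))
# ledge edges in top: per row crossings of 50% level
L=[];Rr=[]
for v in range(194,226):
    row=g[v,212:250]; i=np.where(row>100)[0]
    if len(i)<5: continue
    i0,i1=i[0],i[-1]
    L.append((212+i0-(row[i0]-100)/(row[i0]-row[i0-1]),v)); Rr.append((212+i1+(row[i1]-100)/(row[i1]-row[i1+1]),v))
for nm,q in(("L",L),("R",Rr)):
    w=ray("top",q,14); vx=cv2.fitLine(w.astype(np.float32),cv2.DIST_HUBER,0,.01,.01).ravel(); print(nm,vx.round(3),np.degrees(np.arctan(vx[1]/vx[0])).round(2))
# scene: orange knob, ledge corners
hs=cv2.cvtColor(sc,cv2.COLOR_RGB2HSV).astype(int); m=(hs[...,0]>5)&(hs[...,0]<25)&(hs[...,1]>150)&(hs[...,2]>100); m[:225]=0;m[250:]=0;m[:,:395]=0;m[:,425:]=0
for k in blobs(m,10): print("scene knob",cv2.boundingRect(k))
cv2.imwrite("pics/k.png",cv2.resize(sc[215:345,350:450],(800//2*1,520),interpolation=cv2.INTER_CUBIC)[:,:,::-1])
E
```

```text
[ 556.1 -381.1] [20.12567902 60.35530472] [ 555.2 -377.5] [36. 80.] (array([ 555.3, -380.4,   17.5]), np.float64(0.65))
[ 558.7 -308.3] [20.57100677 60.17224503] [ 555.2 -312.4] [22.60661507 60.84413528] (array([ 558.6, -307.3,   21.4]), np.float64(0.11))
[ 561.5 -235.2] [20.38883209 60.16664505] [ 558.  -239.1] [22.36081505 61.20408249] (array([ 561.4, -234.5,   21.4]), np.float64(0.08))
[ 564.4 -162.4] [20.41806221 60.61141586] [ 564.3 -165.9] [68.88011932 28.30204391] (array([ 565. , -162.9,   19.4]), np.float64(0.51))
[566.9 -89.1] [20.5 60. ] [567.9 -92.5] [70.00652313 28.61665344] (array([567.8, -90. ,  18.8]), np.float64(0.68))
cradle [453.5  55.8] [20.5 60. ] [454.  56.] [79.99998474 35.99999237] (array([453.5,  55.8,   9.7]), np.float64(0.05))
L [9.51000e-01 3.11000e-01 6.24853e+02 2.88463e+02] 18.1
R [9.53000e-01 3.05000e-01 6.24754e+02 2.55617e+02] 17.73
scene knob (404, 232, 13, 15)
```

send_rows(
  motion=[
    [[-4.38,-1.95,1.0],0],
    [[-4.38,-1.95,1.0],0],
    [[-4.38,-1.95,1.0],0],
    [[-4.38,-1.95,1.0],0],
    [[-4.38,-1.95,1.0],0],
  ],
  jaw=6.2,
)

```text
t: 0.75
position: [404.7, 334.5, 206.0]
tcp_rot: [0.221, 0.975, 0.0, 0.0]
wrist_force: [0.2, 0.1, 0.4]
gripper_width: 61.9
grasp_force: 0.0
```

send_rows(
  motion=[
    [[-4.38,-1.95,1.0],0],
    [[-4.38,-1.95,1.0],0],
    [[-4.38,-1.95,1.0],0],
    [[-4.38,-1.95,1.0],0],
    [[-4.38,-1.95,1.0],0],
  ],
)

```text
t: 1.25
position: [560.3, 151.8, 155.9]
tcp_rot: [0.222, 0.975, 0.0, 0.0]
wrist_force: [1.5, 1.1, -0.1]
gripper_width: 61.9
grasp_force: 0.0
```

send_rows(
  motion=[
    [[-4.38,-1.95,1.0],0],
    [[-4.38,-1.95,1.0],0],
    [[0,0,0],8.2],
    [[0,0,0],8.2],
    [[0,0,0],8.2],
  ],
)

```text
t: 1.75
position: [621.6, 79.7, 135.7]
tcp_rot: [0.427, 0.904, -0.0, -0.0]
wrist_force: [-0.8, -0.1, -0.1]
gripper_width: 62.0
grasp_force: 0.0
```

send_rows(
  motion=[
    [[0,0,0],8.2],
    [[0,0,0],8.2],
    [[0,0,0],8.2],
    [[0,0,0],8.2],
    [[0,0,0],8.2],
  ],
)

```text
t: 2.25
position: [621.3, 80.4, 136.1]
tcp_rot: [0.717, 0.698, -0.0, -0.0]
wrist_force: [0.8, 0.7, -0.6]
gripper_width: 62.3
grasp_force: 0.0
```

```bash
python3 - <<'E'
from h import *
go(621,80.2,28,89)
cv2.imwrite("pics/t1.png",cv2.resize(arm.grab_frame("top")[150:330,250:400],(600,720))[:600,:,::-1])
E
```

```text
shift cm [-0.02 -0.03 10.81] twist -0.5 | yaw 88.5 pos [621.3  80.4 136.1] q6 0.04 q1 0.02
```

send_rows(
  motion=[
    [[0,0,4],-0.5],
    [[0,0,4],0],
    [[0,0,2],0],
    [[0,0,0.8],0],
    [[0,0,0],0],
  ],
)

```text
t: 2.8
position: [620.8, 80.4, 27.3]
tcp_rot: [0.711, 0.703, -0.001, -0.001]
wrist_force: [0.3, -0.2, 0.8]
gripper_width: 61.7
grasp_force: 0.0
```

send_rows(
  motion=[
    [[0,0,0],0],
    [[0,0,0],0],
    [[0,0,0],0],
    [[0,0,0],0],
    [[0,0,0],0],
  ],
  jaw=4,
)

```text
t: 3.3
position: [622.7, 80.5, 30.1]
tcp_rot: [0.711, 0.703, 0.001, 0.001]
wrist_force: [-0.0, -0.8, 7.1]
gripper_width: 43.3
grasp_force: 61.8
```

send_rows(
  motion=[
    [[0,0,-0.3],0],
    [[0,0,-2],0],
    [[0,0,-3],0],
    [[0,0,-3],0],
    [[0,0,-1],0],
  ],
)

```text
t: 3.8
position: [623.0, 80.5, 124.4]
tcp_rot: [0.711, 0.703, 0.002, 0.002]
wrist_force: [0.8, 0.2, -1.2]
gripper_width: 44.0
grasp_force: 61.2
```

```bash
python3 - <<'E'
from h import *
go(453.5,55.8,100,170.3)
s=arm.read_state();print(s["gripper_width"],s["grasp_force"],s["wrist_force"])
a=cv2.resize(arm.grab_frame("top")[170:330,270:370],(375,600)); b=cv2.resize(arm.grab_frame("scene")[190:310,260:345],(425,600))
cv2.imwrite("pics/t2.png",np.hstack([a,b])[:,:,::-1])
E
```

```text
shift cm [ -2.68 -16.93   2.35] twist -81.0 | yaw 89.3 pos [623.   80.5 124.4] q6 0.03 q1 0.02
43.963326047549714 61.237521171569824 [ 0.80664272  0.1882471  -1.19529408]
```

View pics/t2.png

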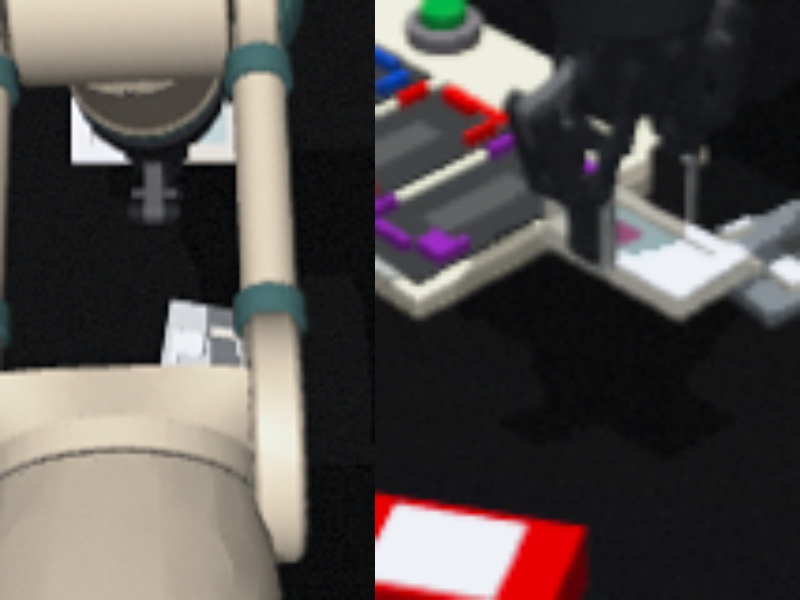

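White carrier is held (right panel, about (660,240)). The top view is covered by the arm. I go to the cradle.

send_rows(
  motion=[
    [[-0.67,-4.23,0.6],0],
    [[-0.67,-4.23,0.6],0],
    [[-0.67,-4.23,0.6],0],
    [[-0.67,-4.24,0.6],0],
    [[0,0,0],-8.1],
  ],
)

```text
t: 4.4
position: [440.2, 55.7, 93.6]
tcp_rot: [0.659, 0.752, -0.005, -0.007]
wrist_force: [-0.0, -0.3, -1.6]
gripper_width: 43.4
grasp_force: 61.3
```

send_rows(
  motion=[
    [[0,0,0],-8.1],
    [[0,0,0],-8.1],
    [[0,0,0],-8.1],
    [[0,0,0],-8.1],
    [[0,0,0],-8.1],
  ],
)

```text
t: 4.9
position: [450.2, 55.8, 95.6]
tcp_rot: [0.356, 0.934, -0.001, -0.002]
wrist_force: [0.3, -0.7, -0.0]
gripper_width: 43.8
grasp_force: 61.3
```

send_rows(
  motion=[
    [[0,0,0],-8.1],
    [[0,0,0],-8.1],
    [[0,0,0],-8.1],
    [[0,0,0],-8.1],
    [[0,0,0],0],
  ],
)

```text
t: 5.4
position: [450.3, 55.7, 95.8]
tcp_rot: [0.085, 0.996, -0.0, -0.002]
wrist_force: [0.2, 1.0, -0.6]
gripper_width: 43.6
grasp_force: 61.3
```

```bash
python3 - <<'E'
from h import *
go(453.5,55.8,55,170.3)
s=arm.read_state();print(s["gripper_width"],s["grasp_force"])
E
```

```text
shift cm [-0.32  0.06  4.07] twist -0.0 | yaw 170.3 pos [450.3  55.7  95.8] q6 -1.43 q1 -0.03
43.61348665980808 61.33361577987671
```

send_rows(
  motion=[
    [[-0.32,0.06,2],0],
    [[0,0,2],0],
    [[0,0,0],0],
    [[0,0,0],0],
  ],
)

```text
t: 5.8
position: [454.2, 55.8, 56.7]
tcp_rot: [0.085, 0.996, -0.0, -0.001]
wrist_force: [-0.2, 0.6, -0.0]
gripper_width: 43.6
grasp_force: 61.3
```

```bash
python3 - <<'E'
from h import *
go(453.5,55.8,40,170.3)
a=arm.grab_frame("scene"); c=proj("scene",[453,56,20])[0].astype(int); print(c)
cv2.imwrite("pics/t3.png",cv2.resize(a[c[1]-45:c[1]+45,c[0]-60:c[0]+60],(800,600),interpolation=cv2.INTER_CUBIC)[:,:,::-1])
E
```

```text
shift cm [ 0.07 -0.01  1.67] twist -0.1 | yaw 170.2 pos [454.2  55.8  56.7] q6 -1.43 q1 -0.03
[351 233]
```

View pics/t3.png

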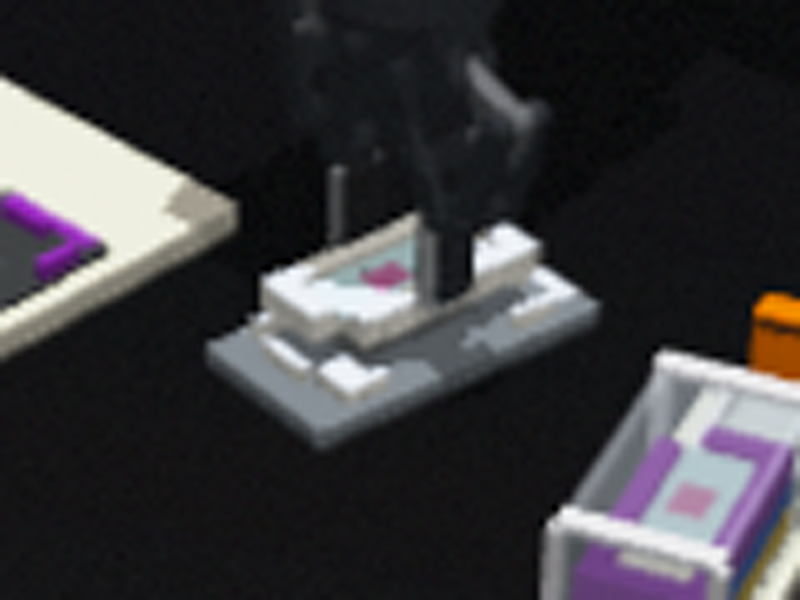

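The carrier hangs above the cradle with its notch at (340,330), over the key at (355,378). I lower it.

send_rows(
  motion=[
    [[0.07,0,0.6],0],
    [[0,0,0.6],0],
    [[0,0,0.4],0],
    [[0,0,0.2],0],
    [[0,0,0],0],
  ],
)

```text
t: 6.35
position: [454.2, 56.0, 40.0]
tcp_rot: [0.085, 0.996, 0.0, 0.0]
wrist_force: [-2.8, -0.0, 8.7]
gripper_width: 43.3
grasp_force: 63.1
```

send_rows(
  motion=[
    [[0,0,0],0],
    [[0,0,0],0],
    [[0,0,0],0],
    [[0,0,0],0],
  ],
  jaw=5.6,
)

```text
t: 6.75
position: [454.3, 55.9, 39.1]
tcp_rot: [0.085, 0.996, 0.0, -0.0]
wrist_force: [0.6, -0.6, -0.3]
gripper_width: 55.9
grasp_force: 0.0
```

```bash
python3 - <<'E'
from h import *
go(453.5,55.8,40,170.3)
a=arm.grab_frame("scene"); c=proj("scene",[453,56,20])[0].astype(int)
cv2.imwrite("pics/t4.png",cv2.resize(a[c[1]-30:c[1]+30,c[0]-40:c[0]+40],(800,600),interpolation=cv2.INTER_CUBIC)[:,:,::-1])
E
```

```text
shift cm [ 0.08 -0.02 -0.09] twist -0.0 | yaw 170.3 pos [454.3  55.9  39.1] q6 -1.43 q1 -0.03
```

View pics/t4.png

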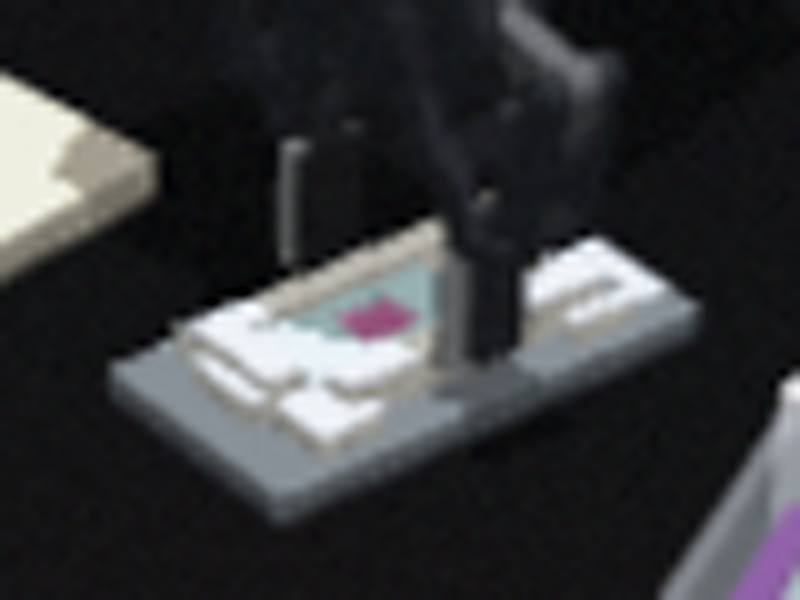

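Seated: the notch fits round the key at (330,415) and the carrier lies flat. Next is the knob.

send_rows(
  motion=[
    [[0,0,-4],0],
    [[0,0,-4],0],
    [[0,0,-2],0],
    [[2.36,3.1,0],0],
    [[2.36,3.1,0],0],
  ],
)

```text
t: 7.3
position: [419.0, 125.2, 140.2]
tcp_rot: [0.086, 0.996, 0.0, 0.001]
wrist_force: [0.0, 1.1, -0.8]
gripper_width: 55.8
grasp_force: 0.0
```

send_rows(
  motion=[
    [[2.36,3.1,0],0],
    [[2.36,3.1,0],-6.9],
    [[0,0,0],-6.9],
    [[0,0,0],-6.9],
    [[0,0,0],-6.9],
  ],
  jaw=0,
)

```text
t: 7.8
position: [381.8, 194.5, 139.2]
tcp_rot: [-0.159, 0.987, -0.0, -0.0]
wrist_force: [-0.0, -0.3, -0.5]
gripper_width: 0.2
grasp_force: 0.0
```

```bash
python3 - <<'E'
from h import *
go(382,193.8,68,198)
a=arm.grab_frame("scene"); c=proj("scene",[420,205,60])[0].astype(int)
cv2.imwrite("pics/t5.png",cv2.resize(a[c[1]-60:c[1]+60,c[0]-80:c[0]+80],(800,600),interpolation=cv2.INTER_CUBIC)[:,:,::-1])
E
```

```text
shift cm [-0.   -0.08  7.12] twist 0.3 | yaw -161.7 pos [381.8 194.5 139.2] q6 -1.58 q1 0.31
```

send_rows(
  motion=[
    [[0,0,4],0.3],
    [[0,0,3.1],0],
    [[0,0,0],0],
    [[-0.5,0,0],0],
    [[-0.5,0,0],0],
  ],
)

```text
t: 8.35
position: [390.5, 196.6, 68.8]
tcp_rot: [-0.153, 0.988, -0.0, -0.002]
wrist_force: [-6.0, -2.8, -1.0]
gripper_width: 0.0
grasp_force: 3.4
```

send_rows(
  motion=[
    [[-0.7,0,0],0],
    [[-0.7,0,0],0],
    [[-0.7,0,0],0],
    [[-0.7,0,0],0],
    [[-0.7,0,0],0],
  ],
)

```text
t: 8.85
position: [419.9, 206.1, 68.8]
tcp_rot: [-0.153, 0.988, -0.001, -0.006]
wrist_force: [-12.1, -4.8, 5.8]
gripper_width: 0.1
grasp_force: 6.4
```

```bash
python3 - <<'E'
from h import *
go(382+57*.951,193.8+57*.309,68,198)
a=arm.grab_frame("scene"); c=proj("scene",[520,230,40])[0].astype(int)
cv2.imwrite("pics/t5.png",cv2.resize(a[c[1]-60:c[1]+60,c[0]-80:c[0]+80],(800,600),interpolation=cv2.INTER_CUBIC)[:,:,::-1])
E
```

```text
shift cm [-1.72  0.02  0.06] twist -0.4 | yaw -162.4 pos [419.9 206.1  68.8] q6 -1.57 q1 0.31
```

View pics/t5.png

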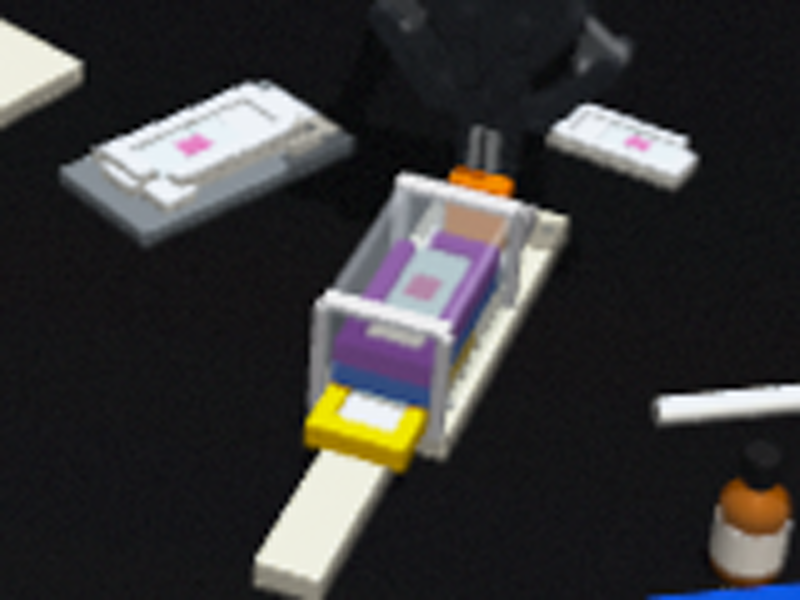

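Yellow sticks out at (365,425) with no notch at its front end, so its notch is at the knob end. I push to the stop.

send_rows(
  motion=[
    [[-0.5,0,0],0],
    [[-0.4,0,0],0],
    [[-0.3,0,0],0],
    [[0,0,0],0],
  ],
)

```text
t: 9.3
position: [429.7, 209.2, 68.8]
tcp_rot: [-0.153, 0.988, -0.001, -0.007]
wrist_force: [-14.3, -4.7, 9.3]
gripper_width: -0.1
grasp_force: 7.4
```

send_rows(
  motion=[
    [[-0.2,0,0],0],
    [[0,0,0],0],
    [[0,0,0],0],
  ],
)

```text
t: 9.6
position: [429.8, 209.3, 68.7]
tcp_rot: [-0.153, 0.988, -0.001, -0.009]
wrist_force: [-16.5, -5.5, 11.8]
gripper_width: 0.2
grasp_force: 9.0
```

send_rows(
  motion=[
    [[1.5,0,0],0],
    [[2,0,0],0],
    [[2.5,0,0],0],
    [[0,0,-5],0],
    [[0,0,-5],0],
  ],
  jaw=0,
)

```text
t: 10.1
position: [380.2, 193.4, 169.9]
tcp_rot: [-0.153, 0.988, -0.0, -0.0]
wrist_force: [2.3, 0.0, 0.3]
gripper_width: 0.1
grasp_force: 0.0
```

send_rows(
  motion=[
    [[-4.7,0,0],0],
    [[-4.7,0,0],0],
    [[-4.7,0,0],0],
    [[-4.7,0,0],0],
    [[-4.7,0,0],0],
  ],
  jaw=6.2,
)

```text
t: 10.6
position: [608.5, 265.8, 171.0]
tcp_rot: [-0.153, 0.988, 0.0, 0.003]
wrist_force: [0.6, -0.4, -0.6]
gripper_width: 61.9
grasp_force: 0.0
```

```bash
python3 - <<'E'
from h import *
go(595.1,263.5,42,198)
im=arm.grab_frame("scene"); h=cv2.cvtColor(im,cv2.COLOR_RGB2HSV).astype(int)
m=(h[...,0]>20)&(h[...,0]<32)&(h[...,1]>150)&(h[...,2]>60); m[:255]=0;m[320:]=0;m[:,:340]=0;m[:,425:]=0
for k in blobs(m,30):
    q=k.reshape(-1,2); print(len(q)); 
    for f in (q[:,1].argmax(),q[:,0].argmin()): print(q[f],ray("scene",q[f],26),ray("scene",q[f],14))
c=proj("scene",[560,250,40])[0].astype(int)
cv2.imwrite("pics/t6.png",cv2.resize(im[c[1]-60:c[1]+60,c[0]-80:c[0]+80],(800,600),interpolation=cv2.INTER_CUBIC)[:,:,::-1])
E
```

```text
shift cm [ 1.42  0.19 12.9 ] twist -0.4 | yaw -162.4 pos [608.5 265.8 171. ] q6 -1.57 q1 0.31
79
[387 303] [[612.5320792  293.14274699]] [[600.99083748 285.15628463]]
[369 293] [[612.83046707 243.39715716]] [[601.29356928 234.686498  ]]
```

View pics/t6.png

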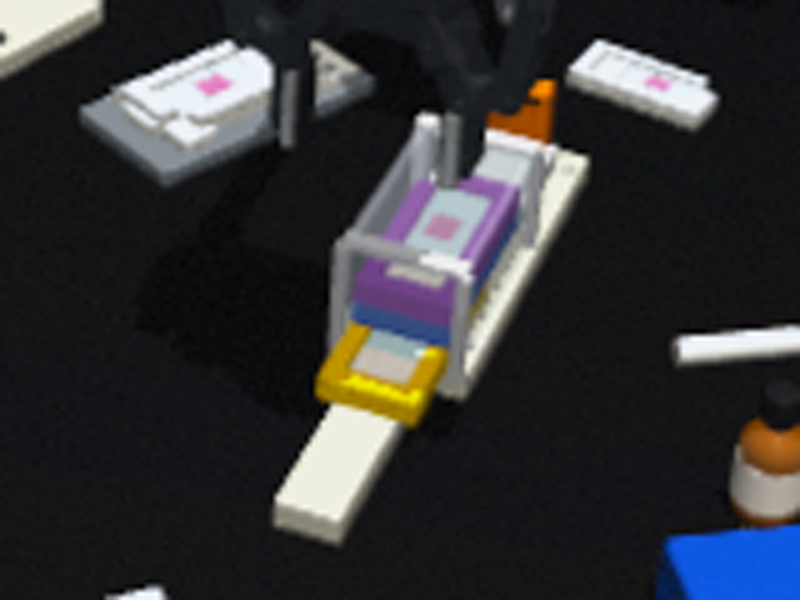

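The carrier sticks out fully at (380,375) and the ejector is home. I descend and pinch.

send_rows(
  motion=[
    [[1.4,0.2,4],-0.4],
    [[0,0,4],0],
    [[0,0,3],0],
    [[0,0,1.9],0],
    [[0,0,0],0],
  ],
)

```text
t: 11.15
position: [590.6, 262.2, 38.0]
tcp_rot: [-0.156, 0.988, -0.0, -0.001]
wrist_force: [-0.2, 0.3, -0.2]
gripper_width: 62.0
grasp_force: 0.0
```

send_rows(
  motion=[
    [[0,0,0],0],
    [[0,0,0],0],
    [[0,0,0],0],
    [[0,0,0],0],
  ],
  jaw=4,
)

```text
t: 11.55
position: [592.9, 263.1, 41.7]
tcp_rot: [-0.156, 0.988, 0.0, 0.002]
wrist_force: [0.6, -0.6, 6.3]
gripper_width: 44.0
grasp_force: 61.8
```

```bash
python3 - <<'E'
from h import *
go(595.1,263.5,42,198)
E
```

```text
shift cm [-0.22 -0.02 -0.03] twist -0.0 | yaw -162.0 pos [592.9 263.1  41.7] q6 -1.57 q1 0.31
```

send_rows(
  motion=[
    [[-1,0,0],0],
    [[-1.5,0,0],0],
    [[-1.5,0,0],0],
    [[-1.5,0,0],0],
    [[-1.5,0,0],0],
  ],
)

```text
t: 12.05
position: [655.4, 283.5, 41.7]
tcp_rot: [-0.157, 0.988, -0.0, -0.002]
wrist_force: [-7.9, -2.6, 10.1]
gripper_width: 43.9
grasp_force: 62.3
```

send_rows(
  motion=[
    [[-0.4,0,0],0],
    [[0,0,0],0],
    [[0,0,0],0],
  ],
)

```text
t: 12.35
position: [661.2, 285.2, 41.7]
tcp_rot: [-0.157, 0.988, -0.0, -0.0]
wrist_force: [-4.6, -0.6, 9.1]
gripper_width: 43.9
grasp_force: 62.1
```

send_rows(
  motion=[
    [[0,0,0],0],
    [[0,0,0],0],
    [[0,0,0],0],
  ],
  jaw=6.2,
)

```text
t: 12.65
position: [661.8, 285.3, 39.3]
tcp_rot: [-0.156, 0.988, 0.0, 0.0]
wrist_force: [-0.5, 0.3, 0.2]
gripper_width: 61.6
grasp_force: 0.0
```

```bash
cat >> h.py <<'E'
def crop(n,P,name,hw=(80,60)):
    im=arm.grab_frame(n); c=proj(n,P)[0].astype(int)
    cv2.imwrite(name,cv2.resize(im[max(0,c[1]-hw[1]):c[1]+hw[1],c[0]-hw[0]:c[0]+hw[0]],(800,600),interpolation=cv2.INTER_CUBIC)[:,:,::-1])
E
python3 - <<'E'
from h import *
E=np.array([572.3,256.1]);u=np.array([.951,.309])
go(*(E+63*u),42,198)
crop("scene",[600,260,30],"pics/t7.png")
E
```

```text
shift cm [ 3.11 -0.02 -0.27] twist 0.0 | yaw -162.0 pos [661.8 285.3  39.3] q6 -1.57 q1 0.31
```

View pics/t7.png

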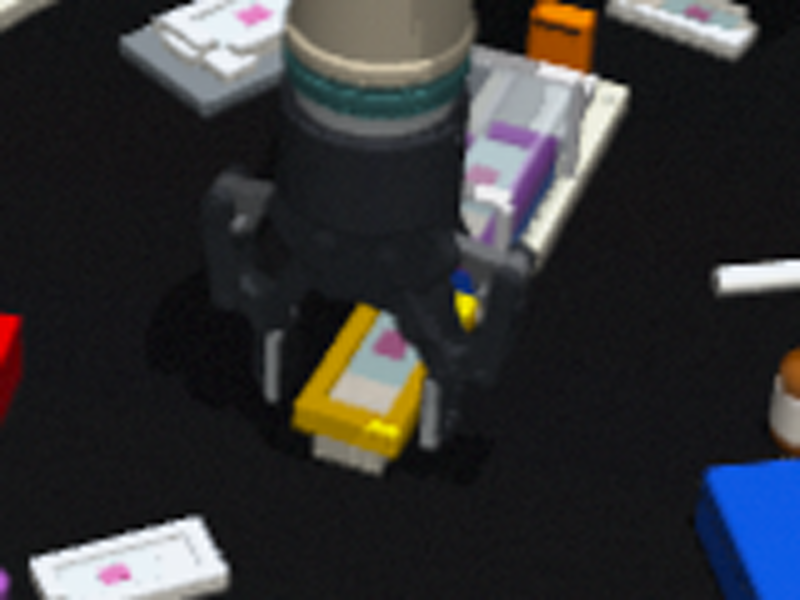

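Yellow is fully out on the ledge. I swing the arm aside to the left to measure the carrier from the top camera.

send_rows(
  motion=[
    [[0,0,-4],0],
    [[0,0,-4],0],
    [[1,4.5,0],0],
    [[1,4.5,0],0],
    [[1,4.5,0],0],
  ],
)

```text
t: 13.2
position: [591.0, 405.3, 119.7]
tcp_rot: [-0.156, 0.988, 0.0, 0.0]
wrist_force: [1.1, 0.5, 0.1]
gripper_width: 61.8
grasp_force: 0.0
```

send_rows(
  motion=[
    [[0,4,0],0],
    [[0,0,0],0],
  ],
)

```text
t: 13.4
position: [576.3, 447.9, 119.1]
tcp_rot: [-0.159, 0.987, 0.002, -0.0]
wrist_force: [1.0, -0.8, -0.1]
gripper_width: 61.6
grasp_force: 0.0
```

```bash
cat >> h.py <<'E'
HUE=dict(yellow=(20,34),blue=(105,125),purple=(130,160))
def meas(col):
    "carrier of a colour on the ledge, top camera"
    im=arm.grab_frame("top"); h=cv2.cvtColor(im,cv2.COLOR_RGB2HSV).astype(int); lo,hi=HUE[col]
    m=(h[...,0]>=lo)&(h[...,0]<=hi)&(h[...,1]>70)&(h[...,2]>50)
    o=np.zeros_like(m); o[185:236,215:262]=m[185:236,215:262]
    for k in blobs(o,60): print(col,rect("top",k,26),cv2.contourArea(k),np.array(cv2.boxPoints(cv2.minAreaRect(k))).round(1).tolist())
    cv2.imwrite("pics/m_%s.png"%col,cv2.resize(im[175:315,200:340],(600,600),interpolation=cv2.INTER_CUBIC)[:,:,::-1])
E
python3 - <<'E'
from h import *
meas("yellow")
E=np.array([572.3,256.1]);u=np.array([.951,.309])
go(*(E+58*u),42,198)
E
```

```text
yellow (array([629.1, 273.1]), array([102.9,  49.3]), 17.4) 425.0 [[212.6999969482422, 189.0], [233.1999969482422, 182.39999389648438], [246.6999969482422, 224.6999969482422], [226.1999969482422, 231.1999969482422]]
shift cm [  0.62 -17.81   7.69] twist 0.2 | yaw -161.8 pos [577.6 445.1 118.9] q6 -1.33 q1 0.56
```

View pics/m_yellow.png

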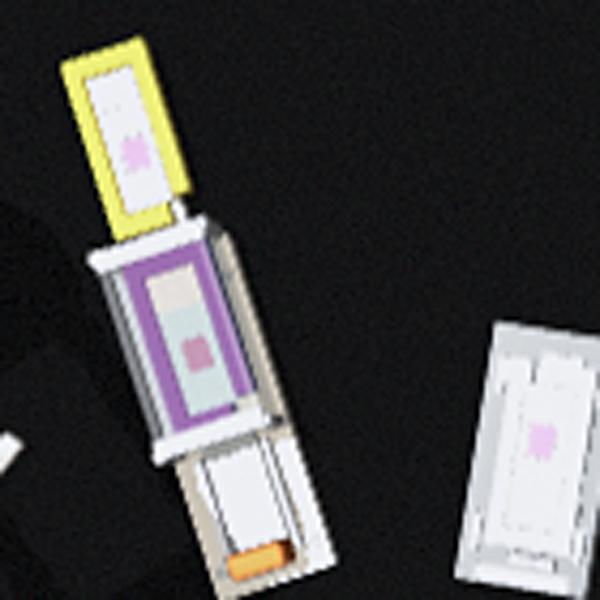

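The yellow notch is at the rear right, at (180,205). My mask clipped the corner, so I measure again with a wider window.

```bash
sed -i 's/o\[185:236,215:262\]=m\[185:236,215:262\]/o[170:236,200:262]=m[170:236,200:262]/' h.py; cat >> h.py <<'E'
def front(k,z=26):
    "centre from the front edge: extreme along the axis minus 50, and mid across"
    w=ray("top",k.reshape(-1,2),z); u=np.array([.951,.309]); n=np.array([-.309,.951])
    a=w@u; b=w@n; A=np.percentile(a,98)+1.1; f=a>A-60
    return (A-50)*u+ (np.percentile(b[f],2)+np.percentile(b[f],98))/2*n
E
sed -i 's/print(col,rect("top",k,26)/print(front(k).round(1),col,rect("top",k,26)/' h.py
python3 - <<'E'
from h import *
meas("yellow")
E
```

```text
[630.9 273.4] yellow (array([629.2, 273. ]), array([103. ,  49.5]), 17.3) 435.5 [[212.8000030517578, 188.8000030517578], [233.3000030517578, 182.3000030517578], [246.6999969482422, 224.8000030517578], [226.1999969482422, 231.3000030517578]]
```

send_rows(
  motion=[
    [[0.08,-4.45,0],0],
    [[0.08,-4.45,0],0],
    [[0.08,-4.45,0],0],
    [[0.08,-4.45,0],0],
    [[0,0,0],0],
  ],
)

```text
t: 14.0
position: [633.4, 264.4, 119.2]
tcp_rot: [-0.153, 0.988, -0.002, 0.0]
wrist_force: [-0.4, 0.1, 0.3]
gripper_width: 62.2
grasp_force: 0.0
```

send_rows(
  motion=[
    [[0,0,0],0],
    [[0,0,0],0],
    [[0,0,0],0],
  ],
)

```text
t: 14.3
position: [630.6, 273.1, 119.3]
tcp_rot: [-0.157, 0.988, 0.0, -0.0]
wrist_force: [0.5, -0.4, 0.3]
gripper_width: 62.0
grasp_force: 0.0
```

```bash
python3 - <<'E'
from h import *
go(630.3,274.5,42,198)
E
```

```text
shift cm [-0.01  0.15  7.73] twist 0.1 | yaw -161.9 pos [630.6 273.1 119.3] q6 -1.58 q1 0.31
```

send_rows(
  motion=[
    [[0,0.1,4],0],
    [[0,0,2.2],0],
    [[0,0,1.1],0],
    [[0,0,0.4],0],
    [[0,0,0],0],
  ],
)

```text
t: 14.8
position: [630.8, 273.9, 42.4]
tcp_rot: [-0.157, 0.988, 0.0, 0.0]
wrist_force: [-0.9, 0.5, -0.0]
gripper_width: 61.9
grasp_force: 0.0
```

send_rows(
  motion=[
    [[0,0,0],0],
    [[0,0,0],0],
    [[0,0,0],0],
    [[0,0,0],0],
  ],
  jaw=4,
)

```text
t: 15.2
position: [631.8, 273.7, 44.2]
tcp_rot: [-0.156, 0.988, 0.0, 0.002]
wrist_force: [-0.8, 0.3, 6.4]
gripper_width: 43.8
grasp_force: 61.7
```

send_rows(
  motion=[
    [[0,0,-1],0],
    [[0,0,-3],0],
    [[0,0,-4],0],
    [[0,0,-1],8.34],
    [[0,0,0],8.34],
  ],
)

```text
t: 15.7
position: [632.2, 273.5, 136.1]
tcp_rot: [-0.009, 1.0, 0.001, 0.003]
wrist_force: [-0.2, 0.8, -1.8]
gripper_width: 43.4
grasp_force: 61.2
```

send_rows(
  motion=[
    [[0,0,0],8.34],
    [[0,0,0],8.34],
    [[0,0,0],8.34],
    [[0,0,0],8.34],
    [[0,0,0],8.34],
  ],
)

```text
t: 16.2
position: [630.5, 272.9, 132.6]
tcp_rot: [0.348, 0.937, -0.0, -0.0]
wrist_force: [0.5, 0.6, -0.5]
gripper_width: 43.7
grasp_force: 61.2
```

send_rows(
  motion=[
    [[0,0,0],8.34],
    [[0,0,0],8.34],
    [[0,0,0],8.34],
    [[0,0,0],8.34],
    [[0,0,0],8.34],
  ],
)

```text
t: 16.7
position: [630.5, 272.9, 132.5]
tcp_rot: [0.659, 0.752, -0.0, -0.0]
wrist_force: [0.5, 0.3, -1.1]
gripper_width: 43.6
grasp_force: 61.2
```

send_rows(
  motion=[
    [[0,0,0],8.34],
    [[0,0,0],8.34],
    [[0,0,0],8.34],
    [[0,0,0],8.34],
    [[0,0,0],8.34],
  ],
)

```text
t: 17.2
position: [630.4, 272.9, 132.6]
tcp_rot: [0.883, 0.468, -0.0, 0.0]
wrist_force: [1.1, -0.4, -1.6]
gripper_width: 43.7
grasp_force: 61.2
```

send_rows(
  motion=[
    [[0,0,0],8.34],
    [[0,0,0],8.34],
    [[0,0,0],8.34],
    [[0,0,0],8.34],
    [[0,0,0],8.34],
  ],
)

```text
t: 17.7
position: [630.5, 272.9, 132.5]
tcp_rot: [0.992, 0.123, -0.0, 0.0]
wrist_force: [0.5, 0.5, -0.5]
gripper_width: 43.6
grasp_force: 61.2
```

```bash
python3 - <<'E'
from h import *
go(556.1,-381.1,125,-2.1)
s=arm.read_state();print(s["gripper_width"],s["grasp_force"])
E
```

```text
shift cm [-23.22  61.59   0.77] twist 16.3 | yaw 14.2 pos [630.5 272.9 132.5] q6 1.63 q1 0.31
43.59303103211806 61.19967699050903
```

send_rows(
  motion=[
    [[0,0,0],8.15],
    [[0,0,0],8.15],
    [[-0.36,4.69,0],0],
    [[-0.36,4.69,0],0],
    [[-0.36,4.69,0],0],
  ],
)

```text
t: 18.2
position: [614.9, 131.6, 132.5]
tcp_rot: [1.0, -0.015, -0.0, 0.0]
wrist_force: [0.1, 0.0, -0.2]
gripper_width: 44.2
grasp_force: 61.3
```

send_rows(
  motion=[
    [[-0.36,4.69,0],0],
    [[-0.36,4.69,0],0],
    [[-0.36,4.69,0],0],
    [[-0.36,4.69,0],0],
    [[-0.36,4.69,0],0],
  ],
)

```text
t: 18.7
position: [589.6, -102.9, 132.8]
tcp_rot: [1.0, -0.016, 0.0, 0.0]
wrist_force: [0.3, -0.2, -0.8]
gripper_width: 43.7
grasp_force: 61.3
```

send_rows(
  motion=[
    [[-0.36,4.69,0],0],
    [[-0.36,4.69,0],0],
    [[-0.36,4.69,0],0],
    [[-0.36,4.69,0],0],
    [[-0.36,4.69,0],0],
  ],
)

```text
t: 19.2
position: [564.2, -336.7, 132.7]
tcp_rot: [1.0, -0.016, 0.0, -0.0]
wrist_force: [1.7, -0.4, -0.6]
gripper_width: 43.6
grasp_force: 61.3
```

send_rows(
  motion=[
    [[-0.36,4.69,0],0],
    [[0,0,0],0],
    [[0,0,0],0],
    [[0,0,0],0],
  ],
)

```text
t: 19.6
position: [559.6, -380.4, 132.2]
tcp_rot: [1.0, -0.015, -0.0, -0.001]
wrist_force: [0.4, -0.4, -0.4]
gripper_width: 43.5
grasp_force: 61.4
```

```bash
python3 - <<'E'
from h import *
go(556.1,-381.1,64,-2.1)
s=arm.read_state();print(s["gripper_width"],s["grasp_force"])
E
```

```text
shift cm [-0.34  0.09  6.82] twist 0.3 | yaw -1.8 pos [ 559.6 -380.4  132.2] q6 0.9 q1 -0.7
43.521480818035336 61.36346697807312
```

send_rows(
  motion=[
    [[-0.44,0.07,3],0.3],
    [[0,0,2.5],0],
    [[0,0,1.4],0],
    [[0,0,0],0],
    [[0,0,0],0],
  ],
)

```text
t: 20.1
position: [556.2, -381.6, 63.9]
tcp_rot: [1.0, -0.018, 0.0, 0.0]
wrist_force: [0.9, -0.0, 0.2]
gripper_width: 43.2
grasp_force: 61.4
```

```bash
python3 - <<'E'
from h import *
go(555.1,-381.1,48,-2.1)
crop("scene",[556,-381,30],"pics/t8.png",(48,36))
E
```

```text
shift cm [-0.11 -0.04  1.59] twist 0.1 | yaw -2.0 pos [ 556.2 -381.6   63.9] q6 0.9 q1 -0.7
```

View pics/t8.png

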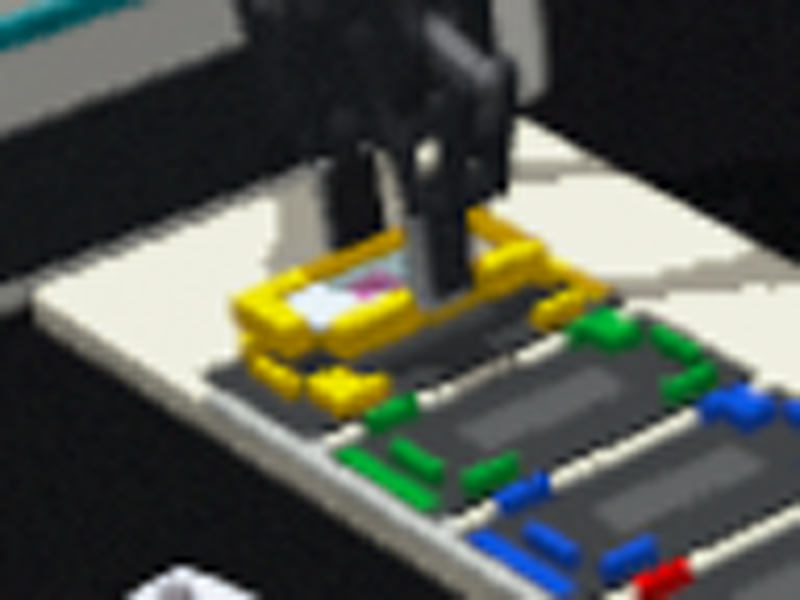

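The notch at (320,345) hangs over the key at (345,388), aligned. I lower it.

send_rows(
  motion=[
    [[-0.08,0,0.7],0.1],
    [[0,0,0.5],0],
    [[0,0,0.3],0],
    [[0,0,0.1],0],
    [[0,0,0],0],
  ],
)

```text
t: 20.65
position: [555.1, -382.7, 51.8]
tcp_rot: [1.0, -0.019, 0.001, 0.001]
wrist_force: [-5.3, 2.5, 19.4]
gripper_width: 43.8
grasp_force: 63.4
```

```bash
python3 - <<'E'
from h import *
go(555.1,-381.1,48,-2.1)
s=arm.read_state();print(s["gripper_width"],s["grasp_force"],s["wrist_force"],s["ft_torque"])
E
```

```text
shift cm [-0.01 -0.16  0.38] twist -0.1 | yaw -2.2 pos [ 555.1 -382.7   51.8] q6 0.9 q1 -0.71
43.80813191636864 63.40189218521118 [-5.30183323  2.51415074 19.35176669] [0.77486681 0.41219798 0.09147922]
```

send_rows(
  motion=[
    [[0,0,-0.5],0],
    [[-0.15,-0.1,0],0],
    [[0,0,0.2],0],
    [[0,0,0.3],0],
    [[0,0,0],0],
  ],
)

```text
t: 21.15
position: [554.3, -382.2, 51.7]
tcp_rot: [1.0, -0.019, 0.002, 0.002]
wrist_force: [-3.5, 2.0, 23.6]
gripper_width: 43.5
grasp_force: 63.8
```

```bash
python3 - <<'E'
from h import *
go(555.1,-381.1,48,-2.1)
s=arm.read_state();print(s["gripper_width"],s["grasp_force"],s["wrist_force"],s["ft_torque"])
E
```

```text
shift cm [ 0.08 -0.12  0.37] twist -0.1 | yaw -2.2 pos [ 554.3 -382.2   51.7] q6 0.9 q1 -0.71
43.5461428406544 63.83773684501648 [-3.4921762   2.03571747 23.56868115] [0.57155545 0.19818219 0.0022861 ]
```

```bash
python3 - <<'E'
from h import *
c=proj("scene",[556,-381,30])[0].astype(int)
f=lambda p:(np.array(p)+.5)*96/800-.5+c-[48,36]
for nm,p,z in(("A",(233,300),46),("Abot",(240,338),34),("B",(475,207),46),("C",(548,245),46),("notch in y",(325,325),46),("keytop +x+y corner",(345,412),25),("keytop outer -y",(307,375),25),("keytop +y -x",(392,385),25)):
    print(nm,(ray("scene",f(p),z)[0]+[3.5,4]).round(1))
# numeric check of scene bias using guides: now lifted? current held state: yellow blobs
im=cv2.imread("pics/t8.png"); h=cv2.cvtColor(im,cv2.COLOR_BGR2HSV).astype(int); m=(h[...,0]>18)&(h[...,0]<36)&(h[...,1]>150)&(h[...,2]>70)
for k in blobs(m,500): print(cv2.boundingRect(k),cv2.approxPolyDP(k,6,True).reshape(-1,2).tolist())
E
```

```text
A [ 612.5 -403.8]
Abot [ 615. -399.]
B [ 514.4 -395.5]
C [ 514.9 -354.9]
notch in y [ 601.9 -366.8]
keytop +x+y corner [ 612.6 -345.8]
keytop outer -y [ 606.1 -375.2]
keytop +y -x [ 590.7 -348.5]
(234, 205, 376, 215) [[609, 289], [477, 205], [466, 211], [468, 232], [494, 247], [471, 263], [474, 285], [451, 306], [421, 312], [409, 291], [397, 289], [316, 334], [286, 305], [289, 291], [401, 246], [400, 229], [280, 274], [234, 306], [250, 374], [287, 400], [304, 394], [342, 419], [385, 399], [390, 377], [344, 364], [305, 375], [291, 360], [317, 350], [354, 359], [527, 285], [551, 290], [530, 309], [530, 322], [559, 329]]
```

send_rows(
  motion=[
    [[0,0,0],0],
    [[0,0,0],0],
    [[0,0,0],0],
    [[0,0,-1],0],
    [[0,0,-3],0],
  ],
  jaw=5.6,
)

```text
t: 21.65
position: [551.2, -379.4, 84.1]
tcp_rot: [1.0, -0.019, -0.003, -0.003]
wrist_force: [-0.4, -0.4, 0.7]
gripper_width: 55.7
grasp_force: 0.0
```

send_rows(
  motion=[
    [[0,0,-4],0],
    [[0,0,-2],0],
    [[-1.48,-4.38,0],0],
    [[-1.48,-4.38,0],0],
    [[-1.48,-4.38,0],0],
  ],
)

```text
t: 22.15
position: [513.3, -246.8, 147.5]
tcp_rot: [1.0, -0.02, 0.0, -0.0]
wrist_force: [0.9, 0.4, 0.0]
gripper_width: 55.8
grasp_force: 0.0
```

send_rows(
  motion=[
    [[-1.48,-4.38,0],0],
    [[-1.48,-4.38,0],0],
    [[-1.48,-4.38,0],0],
    [[-1.48,-4.38,0],0],
    [[-1.48,-4.38,0],0],
  ],
)

```text
t: 22.65
position: [447.5, -24.8, 147.6]
tcp_rot: [1.0, -0.019, 0.0, -0.0]
wrist_force: [0.7, 0.0, 0.9]
gripper_width: 55.9
grasp_force: 0.0
```

```bash
cat >> h.py <<'E'
def seat(col,P,yaw,z=30):
    "carrier body in a bay: coloured blob rect at the carrier top plane, and the crop"
    im=arm.grab_frame("top"); h=cv2.cvtColor(im,cv2.COLOR_RGB2HSV).astype(int); lo,hi=HUE[col]
    m=((h[...,0]>=lo)&(h[...,0]<=hi)&(h[...,1]>70)&(h[...,2]>50))
    c=proj("top",[*P,z])[0].astype(int); o=np.zeros_like(m); o[c[1]-32:c[1]+33,c[0]-15:c[0]+16]=m[c[1]-32:c[1]+33,c[0]-15:c[0]+16]
    for k in blobs(o,60): print(col,rect("top",k,z),cv2.contourArea(k))
    # glass window of the slide inside: pale or pink pixels within the body
    return im,c
E
python3 - <<'E'
from h import *
s,p,a,M=cur(); print(p,a)
im,c=seat("yellow",(556.1,-381.1),-2.1)
A=cv2.resize(im[c[1]-40:c[1]+40,c[0]-27:c[0]+27],(400,600),interpolation=cv2.INTER_CUBIC)
sc=arm.grab_frame("scene"); c=proj("scene",[556,-381,25])[0].astype(int)
B=cv2.resize(sc[c[1]-36:c[1]+36,c[0]-24:c[0]+24],(400,600),interpolation=cv2.INTER_CUBIC)
cv2.imwrite("pics/t9.png",np.hstack([A,B])[:,:,::-1])
E
```

```text
[447.51665037 -24.80248561 147.62140016] -2.2128375026001446
yellow (array([ 497.6, -373.6]), array([49.3, 15.8]), 89.1) 106.0
yellow (array([ 559.2, -377.3]), array([110.4,  60.8]), -2.5) 1010.5
```

View pics/t9.png

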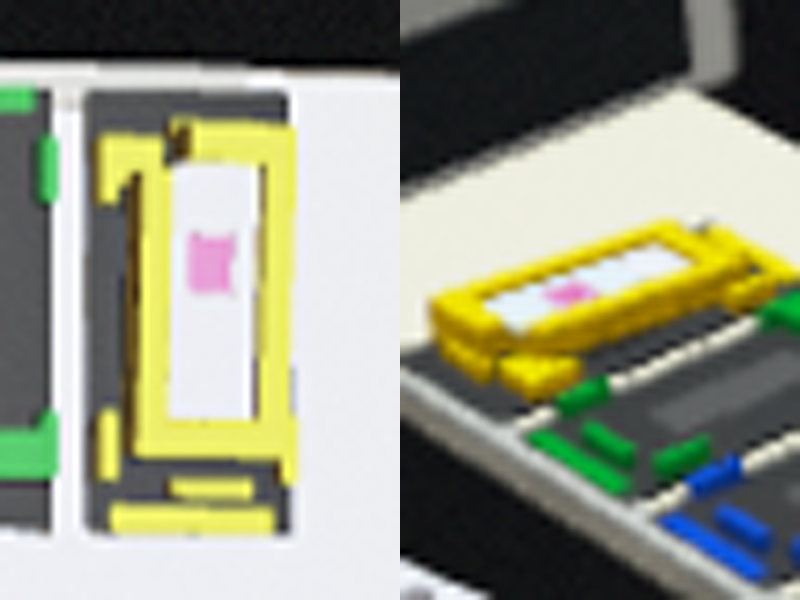

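The last picture shows yellow not seated: its front end lies on the far end guide. It is several mm too far towards +x (top-left panel, carrier centre (216,291), bay centre about (187,312)), and a little towards −y. I measure the offset and regrasp.

```bash
cat >> h.py <<'E'
def win(P,z,hw=(14,24)):
    "slide window (pale, enclosed by the coloured body) near P: rect on plane z"
    im=arm.grab_frame("top"); h=cv2.cvtColor(im,cv2.COLOR_RGB2HSV).astype(int)
    c=proj("top",[*P,z])[0].astype(int); x0,y0=c-np.array(hw)
    s=h[y0:c[1]+hw[1]+1,x0:c[0]+hw[0]+1]
    m=((s[...,1]<70)&(s[...,2]>185))|((s[...,0]>140)&(s[...,0]<179)&(s[...,1]<130)&(s[...,2]>150))
    n,l,st,ce=cv2.connectedComponentsWithStats(m.astype(np.uint8))
    for i in range(1,n):
        if st[i,4]>60:
            k=blobs(l==i,1)[0]+np.array([x0,y0]); print("win",st[i].tolist(),rect("top",k,z))
E
python3 - <<'E'
from h import *
for z in(30,33.5): win((557,-383),z)
from scipy import ndimage
im=arm.grab_frame("top"); h=cv2.cvtColor(im,cv2.COLOR_RGB2HSV).astype(int)
c=proj("top",[556,-383,30])[0].astype(int); print(c)
for dv in(-10,5):
    v=c[1]+dv; print(v,[(u,*h[v,u]) for u in range(c[0]-16,c[0]+16)])
print([(v,*h[v,c[0]-1]) for v in range(c[1]-28,c[1]+30)])
E
```

```text
win [25, 0, 4, 49, 166] (array([ 557.1, -411. ]), array([108.9,   6.8]), -2.5)
win [9, 5, 12, 35, 393] (array([ 561.7, -384.3]), array([77.3, 24.8]), -2.4)
win [25, 0, 4, 49, 166] (array([ 556.8, -409.6]), array([108.6,   6.7]), -2.5)
win [9, 5, 12, 35, 394] (array([ 561.4, -382.9]), array([77. , 24.7]), -2.4)
[519 233]
223 [(503, np.int64(120), np.int64(8), np.int64(96)), (504, np.int64(110), np.int64(9), np.int64(89)), (505, np.int64(105), np.int64(11), np.int64(89)), (506, np.int64(110), np.int64(8), np.int64(90)), (507, np.int64(113), np.int64(21), np.int64(95)), (508, np.int64(20), np.int64(136), np.int64(94)), (509, np.int64(20), np.int64(193), np.int64(94)), (510, np.int64(29), np.int64(150), np.int64(207)), (511, np.int64(30), np.int64(141), np.int64(241)), (512, np.int64(30), np.int64(141), np.int64(240)), (513, np.int64(30), np.int64(150), np.int64(238)), (514, np.int64(32), np.int64(31), np.int64(239)), (515, np.int64(113), np.int64(8), np.int64(246)), (516, np.int64(135), np.int64(11), np.int64(242)), (517, np.int64(124), np.int64(8), np.int64(233)), (518, np.int64(120), 
[... 4667 characters left out ...]
int64(30), np.int64(158), np.int64(224)), (250, np.int64(30), np.int64(143), np.int64(238)), (251, np.int64(30), np.int64(140), np.int64(239)), (252, np.int64(30), np.int64(141), np.int64(243)), (253, np.int64(31), np.int64(147), np.int64(220)), (254, np.int64(33), np.int64(52), np.int64(88)), (255, np.int64(117), np.int64(32), np.int64(88)), (256, np.int64(30), np.int64(72), np.int64(124)), (257, np.int64(31), np.int64(138), np.int64(214)), (258, np.int64(30), np.int64(144), np.int64(237)), (259, np.int64(31), np.int64(121), np.int64(165)), (260, np.int64(31), np.int64(112), np.int64(171)), (261, np.int64(30), np.int64(142), np.int64(245)), (262, np.int64(30), np.int64(141), np.int64(240))]
```

send_rows(
  motion=[
    [[1.58,4.41,0],0],
    [[1.58,4.41,0],0],
    [[1.58,4.41,0],0],
    [[1.58,4.41,0],0],
    [[1.58,4.41,0],0],
  ],
)

```text
t: 23.4
position: [519.2, -254.0, 147.2]
tcp_rot: [1.0, -0.02, 0.0, 0.0]
wrist_force: [0.8, 0.8, -1.1]
gripper_width: 56.0
grasp_force: 0.0
```

send_rows(
  motion=[
    [[1.58,4.41,0],0],
    [[1.58,4.41,0],0],
    [[1.58,4.41,3],0],
    [[0,0,2],0],
    [[0,0,0],0],
  ],
  jaw=5.8,
)

```text
t: 23.9
position: [557.2, -381.3, 96.0]
tcp_rot: [1.0, -0.021, -0.003, -0.002]
wrist_force: [-0.8, 0.5, -0.3]
gripper_width: 57.7
grasp_force: 0.0
```

send_rows(
  motion=[
    [[0,0,0],0],
    [[0,0,0],0],
    [[0,0,0],0],
  ],
)

```text
t: 24.2
position: [560.2, -379.2, 102.0]
tcp_rot: [1.0, -0.019, 0.001, 0.001]
wrist_force: [-0.2, 0.5, -0.4]
gripper_width: 58.0
grasp_force: 0.0
```

```bash
python3 - <<'E'
from h import *
go(561,-382.4,50,-2.3)
E
```

```text
shift cm [0.08 0.31 5.2 ] twist 0.2 | yaw -2.1 pos [ 560.2 -379.2  102. ] q6 0.91 q1 -0.7
```

send_rows(
  motion=[
    [[0,0,0],0],
    [[0,0,0],0],
    [[0,0,0],0],
    [[0,0,0],0],
    [[0,0,0],0],
  ],
)

```text
t: 24.7
position: [559.7, -379.1, 100.3]
tcp_rot: [1.0, -0.019, 0.0, -0.0]
wrist_force: [0.1, 0.0, 0.2]
gripper_width: 57.8
grasp_force: 0.0
```

```bash
python3 - <<'E'
from h import *
go(561,-382.4,50,-2.3)
E
```

```text
shift cm [0.14 0.33 5.03] twist 0.1 | yaw -2.2 pos [ 559.7 -379.1  100.3] q6 0.91 q1 -0.7
```

Descend, settle, and grip.

send_rows(
  motion=[
    [[0.14,0.33,2],0],
    [[0,0,1.5],0],
    [[0,0,1],0],
    [[0,0,0.5],0],
    [[0,0,0],0],
  ],
)

```text
t: 25.2
position: [560.5, -382.1, 49.2]
tcp_rot: [1.0, -0.019, -0.001, -0.001]
wrist_force: [-0.6, -0.2, -0.3]
gripper_width: 58.1
grasp_force: 0.0
```

send_rows(
  motion=[
    [[0,0,0],0],
    [[0,0,0],0],
    [[0,0,0],0],
    [[0,0,0],0],
    [[0,0,0],0],
  ],
)

```text
t: 25.7
position: [561.1, -382.7, 50.7]
tcp_rot: [1.0, -0.019, 0.0, 0.0]
wrist_force: [-0.5, -0.1, -0.2]
gripper_width: 57.8
grasp_force: 0.0
```

send_rows(
  motion=[
    [[0,0,0],0],
    [[0,0,0],0],
    [[0,0,0],0],
    [[0,0,0],0],
    [[0,0,0],0],
  ],
  jaw=4,
)

```text
t: 26.2
position: [561.2, -382.7, 50.9]
tcp_rot: [1.0, -0.019, 0.0, 0.0]
wrist_force: [-0.5, 0.1, 5.6]
gripper_width: 44.1
grasp_force: 61.0
```

send_rows(
  motion=[
    [[0,0,-0.4],0],
    [[-0.3,-0.1,0],0],
    [[-0.25,-0.05,0],0],
    [[0,0,0],0],
    [[0,0,0],0],
  ],
)

```text
t: 26.7
position: [555.3, -380.7, 54.0]
tcp_rot: [1.0, -0.019, -0.0, -0.0]
wrist_force: [-0.2, -0.0, -1.3]
gripper_width: 43.8
grasp_force: 61.1
```

send_rows(
  motion=[
    [[0,0,0.3],0],
    [[0,0,0.3],0],
    [[0,0,0.2],0],
    [[0,0,0],0],
    [[0,0,0],0],
  ],
)

```text
t: 27.2
position: [556.4, -381.1, 48.1]
tcp_rot: [1.0, -0.019, 0.001, 0.001]
wrist_force: [0.8, 2.0, 8.4]
gripper_width: 43.7
grasp_force: 62.2
```

send_rows(
  motion=[
    [[0,0,0],0],
    [[0,0,0],0],
    [[0,0,0],0],
    [[0,0,0],0],
    [[0,0,0],0],
  ],
)

```text
t: 27.7
position: [556.4, -381.1, 48.1]
tcp_rot: [1.0, -0.019, 0.001, 0.001]
wrist_force: [0.1, 2.0, 7.9]
gripper_width: 43.9
grasp_force: 62.2
```

send_rows(
  motion=[
    [[0,0,0],0],
    [[0,0,0],0],
    [[0,0,0],0],
    [[0,0,-1],0],
    [[0,0,-3],0],
  ],
  jaw=5.6,
)

```text
t: 28.2
position: [553.6, -379.4, 83.7]
tcp_rot: [1.0, -0.019, -0.003, -0.002]
wrist_force: [0.2, 0.1, -0.5]
gripper_width: 55.9
grasp_force: 0.0
```

send_rows(
  motion=[
    [[0,0,-4],0],
    [[0,0,-2],0],
    [[-1.5,-4.4,0],0],
    [[-1.5,-4.4,0],0],
    [[-1.5,-4.4,0],0],
  ],
)

```text
t: 28.7
position: [515.1, -246.2, 147.0]
tcp_rot: [1.0, -0.02, 0.0, 0.0]
wrist_force: [0.4, 1.2, -0.1]
gripper_width: 56.2
grasp_force: 0.0
```

send_rows(
  motion=[
    [[-1.5,-4.4,0],0],
    [[-1.5,-4.4,0],0],
    [[-1.5,-4.4,0],0],
    [[-1.5,-4.4,0],0],
    [[-1.5,-4.4,0],0],
  ],
)

```text
t: 29.2
position: [448.4, -23.1, 147.0]
tcp_rot: [1.0, -0.019, 0.001, -0.0]
wrist_force: [2.0, 0.6, -0.1]
gripper_width: 55.8
grasp_force: 0.0
```

send_rows(
  motion=[
    [[-1.5,-4.4,0],0],
    [[-1.5,-4.4,0],0],
    [[-1.5,-4.4,0],0],
    [[-1.5,-4.4,0],0],
    [[-1.5,-4.4,0],0],
  ],
  jaw=0,
)

```text
t: 29.7
position: [381.9, 199.9, 147.2]
tcp_rot: [1.0, -0.019, 0.001, -0.0]
wrist_force: [1.8, 0.2, -0.0]
gripper_width: 0.2
grasp_force: 0.0
```

send_rows(
  motion=[
    [[0,0,0],-6.7],
    [[0,0,0],-6.7],
    [[0,0,0],-6.7],
    [[0,0,0],0],
    [[0,0,0],0],
  ],
)

```text
t: 30.2
position: [382.6, 198.1, 146.7]
tcp_rot: [0.988, 0.155, 0.0, -0.0]
wrist_force: [0.2, 0.2, -0.1]
gripper_width: -0.4
grasp_force: 0.0
```

```bash
python3 - <<'E'
from h import *
go(382,193.8,68,18)
win((557,-383),30)
E
```

```text
shift cm [-0.19  0.4   7.87] twist -0.2 | yaw 17.8 pos [382.6 198.1 146.7] q6 1.58 q1 0.32
win [25, 0, 4, 49, 177] (array([ 557.1, -411. ]), array([108.9,   6.8]), -2.5)
win [8, 8, 11, 34, 374] (array([ 556.3, -380.7]), array([75.4, 22.5]), -2.4)
```

Yellow sits at (556.3,−380.7), within 0.5 mm of its bay. Next comes blue: push the ejector.

send_rows(
  motion=[
    [[-0.2,0.4,4],0],
    [[0,0,2.9],0],
    [[0,0,1],0],
    [[0,0,0],0],
    [[0,0,0],0],
  ],
)

```text
t: 30.75
position: [382.7, 193.9, 68.1]
tcp_rot: [0.988, 0.155, 0.001, -0.0]
wrist_force: [0.6, 0.3, -0.1]
gripper_width: 0.1
grasp_force: 0.0
```

send_rows(
  motion=[
    [[0.8,0,0],0],
    [[0.8,0,0],0],
    [[0.8,0,0],0],
    [[0.8,0,0],0],
    [[0.8,0,0],0],
  ],
)

```text
t: 31.25
position: [417.2, 205.2, 68.0]
tcp_rot: [0.988, 0.156, -0.003, 0.001]
wrist_force: [-8.2, -2.7, 6.8]
gripper_width: 0.5
grasp_force: 4.3
```

send_rows(
  motion=[
    [[0.6,0,0],0],
    [[0.4,0,0],0],
    [[0.3,0,0],0],
    [[0,0,0],0],
    [[0,0,0],0],
  ],
)

```text
t: 31.75
position: [429.5, 209.1, 67.9]
tcp_rot: [0.988, 0.156, -0.003, 0.001]
wrist_force: [-7.1, -3.7, 6.5]
gripper_width: 0.2
grasp_force: 4.0
```

send_rows(
  motion=[
    [[0.2,0,0],0],
    [[0,0,0],0],
    [[0,0,0],0],
    [[0,0,0],0],
  ],
)

```text
t: 32.15
position: [429.6, 209.2, 67.8]
tcp_rot: [0.988, 0.156, -0.005, 0.001]
wrist_force: [-10.2, -3.6, 8.4]
gripper_width: 0.2
grasp_force: 5.6
```

send_rows(
  motion=[
    [[-1.5,0,0],0],
    [[-2,0,0],0],
    [[-2.5,0,0],0],
    [[0,0,-5],0],
    [[0,0,-5],0],
  ],
)

```text
t: 32.65
position: [375.7, 191.8, 168.2]
tcp_rot: [0.988, 0.156, -0.001, 0.0]
wrist_force: [2.4, 1.0, 0.4]
gripper_width: -0.0
grasp_force: 0.0
```

send_rows(
  motion=[
    [[4.5,0,0],0],
    [[4.5,0,0],0],
    [[4.5,0,0],0],
    [[4.5,0,0],0],
    [[4,0,0],0],
  ],
  jaw=6.2,
)

```text
t: 33.15
position: [589.9, 261.0, 168.9]
tcp_rot: [0.988, 0.156, 0.002, -0.0]
wrist_force: [0.3, 0.3, 0.1]
gripper_width: 62.0
grasp_force: 0.0
```

send_rows(
  motion=[
    [[0,0,0],0],
    [[0,0,0],0],
    [[0,0,0],0],
    [[0,0,0],0],
    [[0,0,0],0],
  ],
)

```text
t: 33.65
position: [585.5, 259.7, 168.0]
tcp_rot: [0.988, 0.156, 0.0, -0.0]
wrist_force: [0.1, 0.6, -0.2]
gripper_width: 62.2
grasp_force: 0.0
```

```bash
python3 - <<'E'
from h import *
go(595.1,263.5,42,18)
im=arm.grab_frame("scene"); h=cv2.cvtColor(im,cv2.COLOR_RGB2HSV).astype(int)
for nm,(lo,hi) in HUE.items():
    m=(h[...,0]>=lo)&(h[...,0]<=hi)&(h[...,1]>100)&(h[...,2]>50); o=np.zeros_like(m); o[240:325,350:425]=m[240:325,350:425]
    for k in blobs(o,20): print(nm,cv2.boundingRect(k),cv2.contourArea(k),[ray("scene",p,26).round(1).tolist() for p in (k.reshape(-1,2)[k[:,0,1].argmax()],k.reshape(-1,2)[k[:,0,0].argmin()])])
E
```

```text
shift cm [ 1.02 -0.06 12.6 ] twist -0.1 | yaw 17.9 pos [585.5 259.7 168. ] q6 1.57 q1 0.31
blue (369, 283, 27, 20) 211.0 [[[609.9, 291.1]], [[610.2, 241.2]]]
purple (377, 270, 19, 18) 121.5 [[[557.1, 273.0]], [[556.1, 220.9]]]
purple (401, 260, 8, 17) 31.5 [[[515.8, 259.1]], [[497.5, 245.6]]]
```

send_rows(
  motion=[
    [[1,0,4],0],
    [[0,0,4],0],
    [[0,0,3],0],
    [[0,0,1.6],0],
    [[0,0,0],0],
  ],
)

```text
t: 34.2
position: [593.5, 262.2, 38.7]
tcp_rot: [0.988, 0.156, -0.003, 0.0]
wrist_force: [0.1, -0.8, -0.1]
gripper_width: 62.3
grasp_force: 0.0
```

send_rows(
  motion=[
    [[0,0,0],0],
    [[0,0,0],0],
    [[0,0,0],0],
    [[0,0,0],0],
    [[0,0,0],0],
  ],
)

```text
t: 34.7
position: [596.2, 263.1, 42.1]
tcp_rot: [0.988, 0.156, 0.001, -0.0]
wrist_force: [0.2, 0.2, 0.6]
gripper_width: 62.1
grasp_force: 0.0
```

send_rows(
  motion=[
    [[0,0,0],0],
    [[0,0,0],0],
    [[0,0,0],0],
    [[0,0,0],0],
    [[0,0,0],0],
  ],
  jaw=4,
)

```text
t: 35.2
position: [596.1, 263.1, 42.2]
tcp_rot: [0.988, 0.156, 0.001, -0.0]
wrist_force: [-1.2, -0.3, 6.4]
gripper_width: 43.8
grasp_force: 61.5
```

send_rows(
  motion=[
    [[1,0,0],0],
    [[1.5,0,0],0],
    [[1.5,0,0],0],
    [[1.5,0,0],0],
    [[1,0,0],0],
  ],
)

```text
t: 35.7
position: [656.1, 282.5, 42.2]
tcp_rot: [0.988, 0.156, -0.002, 0.0]
wrist_force: [-7.0, -2.6, 10.2]
gripper_width: 43.8
grasp_force: 61.9
```

send_rows(
  motion=[
    [[0.6,0,0],0],
    [[0,0,0],0],
    [[0,0,0],0],
    [[0,0,0],0],
    [[0,0,0],0],
  ],
)

```text
t: 36.2
position: [662.5, 284.5, 42.2]
tcp_rot: [0.988, 0.156, -0.001, 0.0]
wrist_force: [-3.6, -1.8, 6.4]
gripper_width: 43.7
grasp_force: 61.7
```

send_rows(
  motion=[
    [[0,0,0],0],
    [[0,0,0],0],
    [[0,0,0],0],
    [[0,0,-4],0],
    [[0,0,-4],0],
  ],
  jaw=6.2,
)

```text
t: 36.7
position: [662.4, 284.4, 120.0]
tcp_rot: [0.988, 0.156, -0.002, 0.0]
wrist_force: [1.0, 0.4, -0.1]
gripper_width: 62.2
grasp_force: 0.0
```

send_rows(
  motion=[
    [[-1,-4.5,0],0],
    [[-1,-4.5,0],0],
    [[-1,-4.5,0],0],
    [[0,-4.5,0],0],
    [[0,0,0],0],
  ],
)

```text
t: 37.2
position: [576.6, 452.8, 121.1]
tcp_rot: [0.987, 0.158, -0.0, -0.002]
wrist_force: [-0.4, -1.0, -0.9]
gripper_width: 61.7
grasp_force: 0.0
```

send_rows(
  motion=[
    [[0,0,0],0],
    [[0,0,0],0],
    [[0,0,0],0],
    [[0,0,0],0],
  ],
)

```text
t: 37.6
position: [580.2, 445.5, 121.3]
tcp_rot: [0.988, 0.155, -0.0, 0.0]
wrist_force: [0.3, -0.0, 0.3]
gripper_width: 61.9
grasp_force: 0.0
```

```bash
cat >> h.py <<'E'
def notch(col,z=26):
    "fill of the four corner squares of the carrier on the ledge (colour), the empty one is the notch"
    im=arm.grab_frame("top"); h=cv2.cvtColor(im,cv2.COLOR_RGB2HSV).astype(int); lo,hi=HUE[col]
    m=(h[...,0]>=lo)&(h[...,0]<=hi)&(h[...,1]>70)&(h[...,2]>50); o=np.zeros_like(m); o[170:236,200:262]=m[170:236,200:262]
    k=max(blobs(o,60),key=cv2.contourArea); c=front(k); u=np.array([.951,.309]); n=np.array([-.309,.951])
    for a in(1,-1):
        for b in(1,-1):
            P=[c+a*i*u+b*j*n for i in np.arange(38,48.1,2) for j in np.arange(11,20.1,2)]
            uv=proj("top",np.c_[P,np.full(len(P),z)]).round().astype(int); print("front" if a>0 else "rear","left" if b>0 else "right",m[uv[:,1],uv[:,0]].mean().round(2))
E
python3 - <<'E'
from h import *
meas("blue"); notch("blue"); win((630,274),26,(22,26))
go(630.3,274.5,42,18)
E
```

```text
[629.1 272. ] blue (array([627.8, 272. ]), array([101.6,  49.4]), 16.9) 435.0 [[213.5, 189.5], [234.10000610351562, 183.1999969482422], [247.0, 225.1999969482422], [226.39999389648438, 231.5]]
front left 1.0
front right 1.0
rear left 0.9
rear right 0.23
win [14, 11, 27, 42, 470] (array([616.4, 262.9]), array([100.8,  47.4]), 9.3)
shift cm [-0.47 17.87  7.94] twist -0.1 | yaw 17.9 pos [580.  446.1 121.4] q6 1.82 q1 0.56
```

Blue's notch is also at the rear right, so its x points towards the knob. Grasp it at the centre.

send_rows(
  motion=[
    [[-0.15,4.48,0],0],
    [[-0.15,4.48,0],0],
    [[-0.15,4.48,0],0],
    [[-0.16,4.48,0],0],
    [[0,0,0],0],
  ],
)

```text
t: 38.25
position: [630.7, 268.3, 121.6]
tcp_rot: [0.988, 0.153, 0.0, 0.002]
wrist_force: [0.7, -0.2, 0.6]
gripper_width: 62.0
grasp_force: 0.0
```

send_rows(
  motion=[
    [[0,0,0],0],
    [[0,0,0],0],
    [[0,0,0],0],
    [[0,0,0],0],
    [[0,0,0],0],
  ],
)

```text
t: 38.75
position: [628.4, 275.5, 121.3]
tcp_rot: [0.988, 0.157, 0.0, -0.0]
wrist_force: [0.5, -0.6, -0.1]
gripper_width: 62.0
grasp_force: 0.0
```

```bash
python3 - <<'E'
from h import *
go(629,273.8,42.3,18)
E
```

```text
shift cm [-0.    0.18  7.9 ] twist 0.0 | yaw 18.0 pos [628.4 275.5 121.3] q6 1.57 q1 0.31
```

send_rows(
  motion=[
    [[0,0.18,3],0],
    [[0,0,2.5],0],
    [[0,0,1.6],0],
    [[0,0,0.8],0],
    [[0,0,0],0],
  ],
)

```text
t: 39.25
position: [628.6, 272.9, 41.1]
tcp_rot: [0.988, 0.156, -0.001, 0.0]
wrist_force: [0.1, -0.2, 0.6]
gripper_width: 62.3
grasp_force: 0.0
```

send_rows(
  motion=[
    [[0,0,0],0],
    [[0,0,0],0],
    [[0,0,0],0],
    [[0,0,0],0],
    [[0,0,0],0],
  ],
)

```text
t: 39.75
position: [629.6, 272.8, 42.8]
tcp_rot: [0.988, 0.156, 0.0, -0.0]
wrist_force: [-0.0, 0.2, 0.1]
gripper_width: 62.1
grasp_force: 0.0
```

send_rows(
  motion=[
    [[0,0,0],0],
    [[0,0,0],0],
    [[0,0,0],0],
    [[0,0,0],0],
    [[0,0,0],0],
  ],
  jaw=4,
)

```text
t: 40.25
position: [629.7, 272.9, 43.0]
tcp_rot: [0.988, 0.156, 0.001, -0.0]
wrist_force: [-0.6, -0.5, 5.7]
gripper_width: 43.7
grasp_force: 61.6
```

send_rows(
  motion=[
    [[0,0,-1],0],
    [[0,0,-3],0],
    [[0,0,-3],6.7],
    [[0,0,-2],6.7],
    [[0,0,0],6.7],
  ],
)

```text
t: 40.75
position: [631.3, 273.4, 136.3]
tcp_rot: [1.0, -0.021, 0.003, -0.001]
wrist_force: [0.6, -0.1, -0.1]
gripper_width: 43.7
grasp_force: 61.2
```

send_rows(
  motion=[
    [[0,0,0],0],
    [[0,0,0],0],
    [[0,0,0],0],
    [[0,0,0],0],
    [[0,0,0],0],
  ],
)

```text
t: 41.25
position: [629.2, 272.7, 131.8]
tcp_rot: [1.0, -0.019, -0.0, 0.0]
wrist_force: [0.2, -0.1, -1.3]
gripper_width: 43.6
grasp_force: 61.3
```

```bash
python3 - <<'E'
from h import *
go(561.5,-235.2,125,-2.1)
E
```

```text
shift cm [-4.86 51.01  0.7 ] twist -0.0 | yaw -2.1 pos [629.2 272.7 131.8] q6 1.92 q1 0.31
```

send_rows(
  motion=[
    [[-0.44,4.64,0],0],
    [[-0.44,4.64,0],0],
    [[-0.44,4.64,0],0],
    [[-0.44,4.64,0],0],
    [[-0.44,4.64,0],0],
  ],
)

```text
t: 41.75
position: [598.1, 40.1, 132.3]
tcp_rot: [1.0, -0.019, 0.0, 0.0]
wrist_force: [0.6, 0.6, -1.0]
gripper_width: 43.7
grasp_force: 61.3
```

send_rows(
  motion=[
    [[-0.44,4.64,0],0],
    [[-0.44,4.64,0],0],
    [[-0.44,4.64,0],0],
    [[-0.44,4.64,0],0],
    [[-0.44,4.64,0],0],
  ],
)

```text
t: 42.25
position: [567.3, -191.1, 132.4]
tcp_rot: [1.0, -0.019, 0.0, -0.0]
wrist_force: [0.6, -0.7, -0.9]
gripper_width: 43.7
grasp_force: 61.3
```

send_rows(
  motion=[
    [[-0.44,4.64,2],0],
    [[0,0,2],0],
    [[0,0,1.5],0],
    [[0,0,1.0],0],
    [[0,0,0],0],
  ],
)

```text
t: 42.75
position: [560.7, -234.2, 66.1]
tcp_rot: [1.0, -0.019, -0.001, -0.001]
wrist_force: [-0.7, 0.4, -0.1]
gripper_width: 43.8
grasp_force: 61.4
```

send_rows(
  motion=[
    [[0,0,0],0],
    [[0,0,0],0],
    [[0,0,0],0],
    [[0,0,0],0],
    [[0,0,0],0],
  ],
)

```text
t: 43.25
position: [561.9, -234.8, 68.0]
tcp_rot: [1.0, -0.019, 0.0, 0.0]
wrist_force: [-0.1, -0.6, 0.0]
gripper_width: 43.9
grasp_force: 61.4
```

```bash
python3 - <<'E'
from h import *
go(561.5,-235.2,47,-2.1)
s,p,a,M=cur(); zt=p[2]-29+12
im=arm.grab_frame("scene"); h=cv2.cvtColor(im,cv2.COLOR_RGB2HSV).astype(int)
m=(h[...,0]>=105)&(h[...,0]<=125)&(h[...,1]>100)&(h[...,2]>40)
c=proj("scene",[p[0],p[1],zt])[0].astype(int); o=np.zeros_like(m); w=np.s_[c[1]-40:c[1]+45,c[0]-45:c[0]+45]; o[w]=m[w]
print(c,zt); sol=lambda q:(ray("scene",q,zt)[0]+[3.5,3.9]-p[:2]).round(1)
for k in blobs(o,15):
    q=k.reshape(-1,2); print(cv2.boundingRect(k),"left",q[q[:,0].argmin()],sol(q[q[:,0].argmin()]),"top",q[q[:,1].argmin()],sol(q[q[:,1].argmin()]),"right",q[q[:,0].argmax()],sol(q[q[:,0].argmax()]),cv2.approxPolyDP(k,1.2,True).reshape(-1,2).tolist())
E
```

```text
shift cm [-0.04  0.05  2.1 ] twist -0.1 | yaw -2.2 pos [ 561.9 -234.8   68. ] q6 1.1 q1 -0.51
[243 199] 51.04740415326407
(235, 215, 8, 7) left [235 219] [82.5 60.6] top [240 215] [61.2 55.2] right [242 218] [67.2 70.2] [[242, 215], [236, 217], [235, 219], [237, 221], [242, 218]]
(220, 194, 28, 29) left [220 215] [96.5 16.9] top [242 194] [-13.5 -24.3] right [247 206] [19.1 34.3] [[244, 194], [226, 201], [225, 204], [227, 207], [223, 210], [227, 213], [225, 216], [222, 214], [220, 215], [232, 222], [233, 216], [227, 212], [230, 210], [236, 212], [247, 206], [245, 203], [235, 206], [231, 202], [243, 197]]
(249, 192, 18, 18) left [249 206] [15.5 38.3] top [255 192] [-45.2  -6.2] right [266 206] [-15.2  71.6] [[255, 192], [254, 193], [257, 196], [253, 199], [253, 203], [249, 206], [259, 202], [262, 204], [260, 206], [262, 209], [266, 206], [262, 200], [263, 195]]
```

```bash
python3 - <<'E'
from h import *
s,p,a,M=cur(); zt=51
for q in((226,201),(225,202),(225,204),(225,203),(227,207),(236,206),(263,195),(262,194),(255,192),(254,191)): print(q,(ray("scene",q,zt)[0]+[3.5,3.9]-p[:2]).round(1))
im=arm.grab_frame("scene"); h=cv2.cvtColor(im,cv2.COLOR_RGB2HSV).astype(int)
for v in range(188,212): print(v,"".join("#" if 100<=h[v,u,0]<=128 and h[v,u,1]>100 and h[v,u,2]>130 else "+" if 100<=h[v,u,0]<=128 and h[v,u,1]>80 and h[v,u,2]>40 else "." for u in range(216,272)))
E
```

```text
(226, 201) [ 40.5 -27.4]
(225, 202) [ 45.7 -25.3]
(225, 204) [ 52.4 -17.1]
(225, 203) [ 49.  -21.1]
(227, 207) [58.6 -1. ]
(236, 206) [39.  12.6]
(263, 195) [-49.1  22.3]
(262, 194) [-50.9  16.2]
(255, 192) [-45.2  -6.3]
(254, 191) [-47.  -12.5]
188 ........................................................
189 ........................................................
190 ........................................................
191 ........................................................
192 ........................................+++.............
193 .......................................++###............
194 ..........................+++..........++#####..........
195 ........................+++#+...........++######........
196 ......................+++#+++............#######........
197 ....................++###+++...........+#######+........
198 .................+++###+##...........+#######+++........
199 ...............++####+++.............+####+++++#........
200 .............+####+++................+##++++++++........
201 ..........+######++...................++++++++##+.......
202 .........#######+............+.......+++++++++##+.......
203 .........#######...........##+.......+++++..++++++......
204 .........+#######+.......+####.....+++++.....++####.....
205 .........+++#######...+######++...+++........+####+.....
206 ..........++++#############++++++++........+#####++.....
207 ...........++++##########++++++++...........+##+++......
208 ..........+++++++######+++++++..............++++........
209 ........+##+++++++++#+++++++.................++.........
210 .......###++++++++++++++++..............................
211 ........#+++++..++++++++................................
```

The blue corners agree with a centred grip to about 1 mm. I lower it.

send_rows(
  motion=[
    [[0,0,0.8],0],
    [[0,0,0.7],0],
    [[0,0,0.4],0],
    [[0,0,0.3],0],
    [[0,0,0],0],
  ],
)

```text
t: 43.85
position: [561.6, -234.7, 47.0]
tcp_rot: [1.0, -0.019, 0.0, -0.0]
wrist_force: [-1.8, 1.5, 11.1]
gripper_width: 43.8
grasp_force: 62.6
```

send_rows(
  motion=[
    [[0,0,0],0],
    [[0,0,0],0],
    [[0,0,0],0],
    [[0,0,0],0],
    [[0,0,0],0],
  ],
)

```text
t: 44.35
position: [561.6, -234.7, 47.0]
tcp_rot: [1.0, -0.019, 0.0, -0.0]
wrist_force: [-2.2, 1.1, 9.6]
gripper_width: 43.5
grasp_force: 62.6
```

send_rows(
  motion=[
    [[0,0,0],0],
    [[0,0,0],0],
    [[0,0,0],0],
    [[0,0,-1],0],
    [[0,0,-3],0],
  ],
  jaw=5.6,
)

```text
t: 44.85
position: [559.6, -233.8, 83.4]
tcp_rot: [1.0, -0.019, -0.003, -0.002]
wrist_force: [-0.2, -0.3, 0.9]
gripper_width: 56.1
grasp_force: 0.0
```

send_rows(
  motion=[
    [[0,0,-4],0],
    [[0,0,-2],0],
    [[-1.95,-4.22,0],0],
    [[-1.95,-4.22,0],0],
    [[-1.95,-4.22,0],0],
  ],
)

```text
t: 45.35
position: [507.5, -105.0, 146.3]
tcp_rot: [1.0, -0.02, 0.001, -0.0]
wrist_force: [1.4, 0.7, 0.2]
gripper_width: 56.3
grasp_force: 0.0
```

send_rows(
  motion=[
    [[-1.95,-4.22,0],0],
    [[-1.95,-4.22,0],0],
    [[-1.95,-4.22,0],0],
    [[-1.95,-4.22,0],0],
    [[-1.95,-4.22,0],0],
  ],
)

```text
t: 45.85
position: [417.9, 110.0, 146.3]
tcp_rot: [1.0, -0.019, 0.001, -0.0]
wrist_force: [1.1, -0.5, 0.4]
gripper_width: 55.8
grasp_force: 0.0
```

send_rows(
  motion=[
    [[-1.95,-4.22,0],0],
    [[-1.95,-4.22,0],0],
    [[0,0,0],-6.7],
    [[0,0,0],-6.7],
    [[0,0,0],-6.7],
  ],
  jaw=0,
)

```text
t: 46.35
position: [382.6, 195.1, 146.2]
tcp_rot: [0.987, 0.159, 0.0, -0.0]
wrist_force: [0.7, -0.6, 0.3]
gripper_width: -0.1
grasp_force: 0.0
```

send_rows(
  motion=[
    [[0,0,0],0],
    [[0,0,0],0],
    [[0,0,0],0],
    [[0,0,0],0],
  ],
)

```text
t: 46.75
position: [382.9, 194.1, 145.7]
tcp_rot: [0.988, 0.155, 0.0, -0.0]
wrist_force: [-0.1, -0.6, 0.6]
gripper_width: -0.3
grasp_force: 0.0
```

```bash
python3 - <<'E'
from h import *
go(382,193.8,68,18)
win((556,-381),30); win((561,-235),30)
im=arm.grab_frame("top"); h=cv2.cvtColor(im,cv2.COLOR_RGB2HSV).astype(int)
for P in((453.5,55.8),):
    win(P,22,(30,34))
E
```

```text
shift cm [-0.1   0.    7.77] twist -0.2 | yaw 17.8 pos [382.9 194.1 145.7] q6 1.57 q1 0.31
win [26, 0, 3, 49, 128] (array([ 557.1, -409.9]), array([108.9,   4.5]), -2.5)
win [9, 8, 11, 34, 374] (array([ 556.3, -380.7]), array([75.4, 22.5]), -2.4)
win [27, 0, 2, 49, 82] (array([ 561.7, -265. ]), array([109.1,   2.3]), -2.0)
win [9, 8, 12, 35, 370] (array([ 559.8, -235.6]), array([76.9, 24.9]), -1.9)
win [11, 4, 39, 63, 1751] (array([453.4,  56.3]), array([135.8,  68.7]), -10.0)
```

send_rows(
  motion=[
    [[-0.1,0,4],0],
    [[0,0,2.8],0],
    [[0,0,1],0],
    [[0,0,0],0],
    [[0,0,0],0],
  ],
)

```text
t: 47.45
position: [382.8, 194.3, 68.3]
tcp_rot: [0.988, 0.156, 0.001, -0.0]
wrist_force: [0.4, 0.3, 0.5]
gripper_width: -0.2
grasp_force: 0.0
```

send_rows(
  motion=[
    [[0.8,0,0],0],
    [[0.8,0,0],0],
    [[0.8,0,0],0],
    [[0.8,0,0],0],
    [[0.8,0,0],0],
  ],
)

```text
t: 47.95
position: [419.1, 206.1, 68.2]
tcp_rot: [0.988, 0.156, -0.002, 0.0]
wrist_force: [-6.1, -1.9, 5.1]
gripper_width: -0.1
grasp_force: 3.3
```

send_rows(
  motion=[
    [[0.6,0,0],0],
    [[0.4,0,0],0],
    [[0.3,0,0],0],
    [[0.1,0,0],0],
    [[0,0,0],0],
  ],
)

```text
t: 48.45
position: [429.5, 209.4, 67.8]
tcp_rot: [0.988, 0.156, -0.005, 0.001]
wrist_force: [-10.0, -3.0, 9.2]
gripper_width: 0.3
grasp_force: 5.4
```

send_rows(
  motion=[
    [[0.2,0,0],0],
    [[0,0,0],0],
    [[0,0,0],0],
    [[0,0,0],0],
  ],
)

```text
t: 48.85
position: [429.6, 209.4, 67.6]
tcp_rot: [0.988, 0.156, -0.006, 0.001]
wrist_force: [-12.8, -5.4, 10.8]
gripper_width: -0.1
grasp_force: 6.9
```

send_rows(
  motion=[
    [[-1.5,0,0],0],
    [[-2,0,0],0],
    [[-2.5,0,0],0],
    [[0,0,-5],0],
    [[0,0,-5],0],
  ],
)

```text
t: 49.35
position: [377.3, 192.5, 168.2]
tcp_rot: [0.988, 0.156, -0.001, 0.0]
wrist_force: [2.0, 0.9, -0.1]
gripper_width: 0.5
grasp_force: 0.0
```

send_rows(
  motion=[
    [[4.5,0,0],0],
    [[4.5,0,0],0],
    [[4.5,0,0],0],
    [[4.5,0,0],0],
    [[4.5,0,0],0],
  ],
  jaw=6.2,
)

```text
t: 49.85
position: [595.7, 263.1, 168.9]
tcp_rot: [0.988, 0.156, 0.002, -0.0]
wrist_force: [0.5, -0.1, -0.5]
gripper_width: 61.7
grasp_force: 0.0
```

send_rows(
  motion=[
    [[0,0,0],0],
    [[0,0,0],0],
    [[0,0,0],0],
    [[0,0,0],0],
    [[0,0,0],0],
  ],
)

```text
t: 50.35
position: [591.4, 261.9, 168.3]
tcp_rot: [0.988, 0.156, 0.0, -0.0]
wrist_force: [-0.6, 0.4, 0.1]
gripper_width: 62.2
grasp_force: 0.0
```

```bash
python3 - <<'E'
from h import *
go(596,263.2,42,18)
im=arm.grab_frame("scene"); h=cv2.cvtColor(im,cv2.COLOR_RGB2HSV).astype(int)
for nm in("purple",):
    lo,hi=HUE[nm]; m=(h[...,0]>=lo)&(h[...,0]<=hi)&(h[...,1]>100)&(h[...,2]>50); o=np.zeros_like(m); o[240:325,350:425]=m[240:325,350:425]
    for k in blobs(o,20): print(nm,cv2.boundingRect(k),cv2.contourArea(k),[ray("scene",p,26).round(1).tolist() for p in (k.reshape(-1,2)[k[:,0,1].argmax()],k.reshape(-1,2)[k[:,0,0].argmin()])])
E
```

```text
shift cm [4.700e-01 1.000e-02 1.263e+01] twist -0.1 | yaw 17.9 pos [591.4 261.9 168.3] q6 1.57 q1 0.31
purple (369, 273, 27, 30) 236.0 [[[609.9, 291.1]], [[610.2, 241.2]]]
```

Purple is out as before. Pinch it, draw it out, release, swing aside and measure.

send_rows(
  motion=[
    [[0.45,0,4],0],
    [[0,0,4],0],
    [[0,0,3],0],
    [[0,0,1.6],0],
    [[0,0,0],0],
  ],
)

```text
t: 50.9
position: [594.2, 262.6, 39.1]
tcp_rot: [0.988, 0.156, -0.003, 0.0]
wrist_force: [-0.4, 0.6, -0.3]
gripper_width: 62.0
grasp_force: 0.0
```

send_rows(
  motion=[
    [[0,0,0],0],
    [[0,0,0],0],
    [[0,0,0],0],
    [[0,0,0],0],
    [[0,0,0],0],
  ],
)

```text
t: 51.4
position: [596.8, 263.5, 42.4]
tcp_rot: [0.988, 0.156, 0.001, -0.0]
wrist_force: [-0.1, -0.6, 0.2]
gripper_width: 61.9
grasp_force: 0.0
```

send_rows(
  motion=[
    [[0,0,0],0],
    [[0,0,0],0],
    [[0,0,0],0],
    [[0,0,0],0],
    [[0,0,0],0],
  ],
  jaw=4,
)

```text
t: 51.9
position: [596.8, 263.6, 42.4]
tcp_rot: [0.988, 0.156, 0.001, -0.0]
wrist_force: [-0.7, -0.1, 5.5]
gripper_width: 43.5
grasp_force: 61.5
```

send_rows(
  motion=[
    [[1,0,0],0],
    [[1.5,0,0],0],
    [[1.5,0,0],0],
    [[1.5,0,0],0],
    [[1,0,0],0],
  ],
)

```text
t: 52.4
position: [656.7, 282.9, 42.4]
tcp_rot: [0.988, 0.156, -0.002, 0.0]
wrist_force: [-6.4, -2.3, 10.9]
gripper_width: 44.0
grasp_force: 62.0
```

send_rows(
  motion=[
    [[0.6,0,0],0],
    [[0,0,0],0],
    [[0,0,0],0],
    [[0,0,0],0],
    [[0,0,0],0],
  ],
)

```text
t: 52.9
position: [663.0, 284.9, 42.4]
tcp_rot: [0.988, 0.156, -0.001, 0.0]
wrist_force: [-3.1, -1.5, 7.2]
gripper_width: 43.9
grasp_force: 61.7
```

send_rows(
  motion=[
    [[0,0,0],0],
    [[0,0,0],0],
    [[0,0,0],0],
    [[0,0,-4],0],
    [[0,0,-4],0],
  ],
  jaw=6.2,
)

```text
t: 53.4
position: [663.0, 284.8, 120.2]
tcp_rot: [0.988, 0.156, -0.002, 0.0]
wrist_force: [1.7, 0.1, 0.6]
gripper_width: 61.8
grasp_force: 0.0
```

send_rows(
  motion=[
    [[-1,-4.5,0],0],
    [[-1,-4.5,0],0],
    [[-1,-4.5,0],0],
    [[0,-4.5,0],0],
    [[0,0,0],0],
  ],
)

```text
t: 53.9
position: [577.2, 453.2, 121.3]
tcp_rot: [0.987, 0.158, -0.0, -0.002]
wrist_force: [-0.4, -0.5, 0.2]
gripper_width: 62.1
grasp_force: 0.0
```

send_rows(
  motion=[
    [[0,0,0],0],
    [[0,0,0],0],
    [[0,0,0],0],
    [[0,0,0],0],
  ],
)

```text
t: 54.3
position: [580.9, 446.0, 121.6]
tcp_rot: [0.988, 0.155, -0.0, 0.0]
wrist_force: [0.5, 0.1, -0.3]
gripper_width: 62.1
grasp_force: 0.0
```

```bash
python3 - <<'E'
from h import *
meas("purple"); notch("purple")
go(629,273.8,42.3,18)
E
```

```text
[629.5 272.4] purple (array([627.9, 272.1]), array([101.4,  49.2]), 17.6) 425.5 [[213.0, 190.0], [233.39999389648438, 183.1999969482422], [247.1999969482422, 224.60000610351562], [226.8000030517578, 231.39999389648438]]
front left 1.0
front right 1.0
rear left 0.83
rear right 0.27
shift cm [-0.69 17.9   7.94] twist -0.2 | yaw 17.8 pos [580.8 446.3 121.7] q6 1.82 q1 0.56
```

send_rows(
  motion=[
    [[-0.21,4.51,0],0],
    [[-0.21,4.51,0],0],
    [[-0.21,4.51,0],0],
    [[-0.21,4.51,0],0],
    [[0,0,0],0],
  ],
)

```text
t: 54.9
position: [629.5, 266.7, 121.9]
tcp_rot: [0.988, 0.153, 0.0, 0.002]
wrist_force: [0.3, 1.0, -0.5]
gripper_width: 62.1
grasp_force: 0.0
```

send_rows(
  motion=[
    [[0,0,0],0],
    [[0,0,0],0],
    [[0,0,0],0],
    [[0,0,0],0],
    [[0,0,0],0],
  ],
)

```text
t: 55.4
position: [627.3, 274.0, 121.6]
tcp_rot: [0.988, 0.156, 0.0, -0.0]
wrist_force: [0.2, -0.3, 0.3]
gripper_width: 61.8
grasp_force: 0.0
```

```bash
python3 - <<'E'
from h import *
go(628,272.4,42.5,18)
E
```

```text
shift cm [0.02 0.18 7.91] twist 0.0 | yaw 18.0 pos [627.3 274.  121.6] q6 1.57 q1 0.31
```

send_rows(
  motion=[
    [[-0.08,0.1,3],0],
    [[0,0,2.5],0],
    [[0,0,1.6],0],
    [[0,0,0.8],0],
    [[0,0,0],0],
  ],
)

```text
t: 55.9
position: [626.4, 272.0, 41.4]
tcp_rot: [0.988, 0.156, -0.001, 0.0]
wrist_force: [-0.2, -0.4, 0.2]
gripper_width: 62.0
grasp_force: 0.0
```

send_rows(
  motion=[
    [[0,0,0],0],
    [[0,0,0],0],
    [[0,0,0],0],
    [[0,0,0],0],
    [[0,0,0],0],
  ],
)

```text
t: 56.4
position: [627.3, 271.9, 43.1]
tcp_rot: [0.988, 0.156, 0.0, -0.0]
wrist_force: [0.8, -0.4, 0.3]
gripper_width: 62.1
grasp_force: 0.0
```

send_rows(
  motion=[
    [[0,0,0],0],
    [[0,0,0],0],
    [[0,0,0],0],
    [[0,0,0],0],
    [[0,0,0],0],
  ],
  jaw=4,
)

```text
t: 56.9
position: [627.5, 272.0, 43.3]
tcp_rot: [0.988, 0.156, 0.001, -0.0]
wrist_force: [-0.9, -0.7, 4.4]
gripper_width: 43.8
grasp_force: 61.6
```

send_rows(
  motion=[
    [[0,0,-1],0],
    [[0,0,-3],0],
    [[0,0,-3],0],
    [[0,0,-2],-8],
    [[0,0,0],-8],
  ],
)

```text
t: 57.4
position: [629.2, 272.5, 136.7]
tcp_rot: [0.956, 0.294, 0.004, -0.0]
wrist_force: [0.1, 1.3, -1.4]
gripper_width: 43.8
grasp_force: 61.2
```

send_rows(
  motion=[
    [[0,0,0],-8],
    [[0,0,0],-8],
    [[0,0,0],-8],
    [[0,0,0],-8],
    [[0,0,0],-8],
  ],
)

```text
t: 57.9
position: [626.9, 271.7, 132.4]
tcp_rot: [0.797, 0.604, -0.0, -0.0]
wrist_force: [-0.3, -0.5, -1.2]
gripper_width: 44.1
grasp_force: 61.2
```

send_rows(
  motion=[
    [[0,0,0],-8],
    [[0,0,0],-8],
    [[0,0,0],-8],
    [[0,0,0],-8],
    [[0,0,0],-8],
  ],
)

```text
t: 58.4
position: [626.9, 271.7, 132.4]
tcp_rot: [0.543, 0.84, -0.0, -0.0]
wrist_force: [-1.0, -0.0, -1.4]
gripper_width: 43.8
grasp_force: 61.2
```

send_rows(
  motion=[
    [[0,0,0],-8],
    [[0,0,0],-8],
    [[0,0,0],-8],
    [[0,0,0],-8],
    [[0,0,0],-8],
  ],
)

```text
t: 58.9
position: [626.9, 271.7, 132.4]
tcp_rot: [0.223, 0.975, -0.0, -0.0]
wrist_force: [-0.2, 0.3, -0.9]
gripper_width: 43.7
grasp_force: 61.2
```

send_rows(
  motion=[
    [[0,0,0],-8],
    [[0,0,0],-8],
    [[0,0,0],-8],
    [[0,0,0],0],
    [[0,0,0],0],
  ],
)

```text
t: 59.4
position: [627.0, 271.8, 132.5]
tcp_rot: [0.02, 1.0, -0.0, -0.0]
wrist_force: [0.4, 0.7, -1.1]
gripper_width: 43.5
grasp_force: 61.2
```

```bash
python3 - <<'E'
from h import *
go(566.9,-89.1,125,177.9)
E
```

```text
shift cm [  4.59 -36.3    0.76] twist -0.1 | yaw 177.8 pos [627.  271.8 132.5] q6 -1.22 q1 0.31
```

send_rows(
  motion=[
    [[0.57,-4.54,0],0],
    [[0.57,-4.54,0],0],
    [[0.57,-4.54,0],0],
    [[0.57,-4.54,0],0],
    [[0.57,-4.54,0],0],
  ],
)

```text
t: 59.9
position: [589.9, 44.4, 132.8]
tcp_rot: [0.019, 1.0, -0.0, 0.0]
wrist_force: [1.2, -0.2, -2.1]
gripper_width: 43.9
grasp_force: 61.3
```

send_rows(
  motion=[
    [[0.57,-4.54,0],0],
    [[0.57,-4.54,0],0],
    [[0.57,-4.54,0],0],
    [[0,0,2],0],
    [[0,0,2],0],
  ],
)

```text
t: 60.4
position: [568.8, -91.6, 93.0]
tcp_rot: [0.021, 1.0, -0.0, 0.001]
wrist_force: [0.6, 1.2, 0.3]
gripper_width: 43.7
grasp_force: 61.3
```

send_rows(
  motion=[
    [[0,0,1.5],0],
    [[0,0,1],0],
    [[0,0,0],0],
    [[0,0,0],0],
    [[0,0,0],0],
  ],
)

```text
t: 60.9
position: [569.2, -89.5, 68.5]
tcp_rot: [0.018, 1.0, -0.0, 0.001]
wrist_force: [0.5, -0.3, -1.1]
gripper_width: 43.6
grasp_force: 61.3
```

send_rows(
  motion=[
    [[0,0,0],0],
    [[0,0,0],0],
    [[0,0,0],0],
    [[0,0,0],0],
  ],
)

```text
t: 61.3
position: [568.5, -89.4, 67.8]
tcp_rot: [0.018, 1.0, 0.0, 0.0]
wrist_force: [-0.4, -0.0, -0.3]
gripper_width: 43.8
grasp_force: 61.3
```

```bash
python3 - <<'E'
from h import *
go(567.2,-89.1,47.3,177.9)
s,p,a,M=cur(); zt=p[2]-29.3+12; print("top",zt,s["gripper_width"])
im=arm.grab_frame("scene"); h=cv2.cvtColor(im,cv2.COLOR_RGB2HSV).astype(int)
e=[p[:2]+d for d in((49.2,-24.8),(-50.8,-21.2),(-49.1,24.8),(50.8,21.2))]
q=proj("scene",[[*x-np.array([1,3.5]),zt] for x in e]); print(q.round(1).tolist())
x0,x1=int(q[:,0].min())-5,int(q[:,0].max())+6; y0,y1=int(q[:,1].min())-4,int(q[:,1].max())+8
print(x0)
for v in range(y0,y1): print(v,"".join("#" if 130<=h[v,u,0]<=160 and h[v,u,1]>80 and h[v,u,2]>110 else "+" if 130<=h[v,u,0]<=160 and h[v,u,1]>60 and h[v,u,2]>35 else "." for u in range(x0,x1)))
E
```

```text
shift cm [0.13 0.03 2.05] twist 0.0 | yaw 177.9 pos [568.5 -89.4  67.8] q6 -1.81 q1 -0.28
top 50.50324029962299 43.820911665873126
[[257.7, 224.1], [287.0, 209.4], [298.9, 215.9], [269.6, 231.1]]
252
205 ....................................................
206 ....................................................
207 ....................................................
208 ....................................................
209 ....................................................
210 ....................................................
211 ....................................................
212 ....................................................
213 ...........................+++......................
214 .........................++#++.........++#..........
215 ........................++##+........+++#####.......
216 ......................++###++..........+######......
217 ....................++###+#............+#######.....
218 ..................++###+#............+#######++.....
219 ...............++####+#..............+#####++++.....
220 .............++####+#+...............+###
[... 337 characters left out ...]
........+#####+.
227 ......#++#######+....+######++++++..........+###++++
228 .......++++######...######++++++............++++++..
229 .......+++++####++.#####+++++++.............++++....
230 ......++#++++++++++++++++++++................+......
231 .....++#+++++++++++++++++++.........................
232 ......#+++++++++++.++++++...........................
233 ......+++++..+++.....++.............................
234 ......++##+.........................................
235 .......+####+......++...............................
236 .......++#####+...+###...+..........................
237 ........+++####++#######+##.........................
238 ..........+++##+###########.........................
```

The purple corners match the prediction within a pixel. I lower it.

send_rows(
  motion=[
    [[0.12,0.03,0.8],0],
    [[0,0,0.7],0],
    [[0,0,0.4],0],
    [[0,0,0.2],0],
    [[0,0,0],0],
  ],
)

```text
t: 61.85
position: [566.6, -89.1, 50.5]
tcp_rot: [0.018, 1.0, -0.0, 0.0]
wrist_force: [-9.2, 1.6, 30.3]
gripper_width: 44.0
grasp_force: 65.2
```

send_rows(
  motion=[
    [[0,0,0],0],
    [[0,0,0],0],
    [[0,0,0],0],
    [[0,0,0],0],
    [[0,0,0],0],
  ],
)

```text
t: 62.35
position: [566.6, -89.0, 50.5]
tcp_rot: [0.018, 1.0, -0.0, 0.0]
wrist_force: [-9.7, 1.9, 30.2]
gripper_width: 43.7
grasp_force: 65.2
```

It stopped 3 mm high, so one end is on a guide. I relieve the force, release, and measure as I did for yellow.

send_rows(
  motion=[
    [[0,0,-0.3],0],
    [[0,0,0],0],
    [[0,0,0],0],
  ],
)

```text
t: 62.65
position: [566.6, -89.0, 50.9]
tcp_rot: [0.018, 1.0, 0.0, -0.0]
wrist_force: [-5.3, -0.3, 13.9]
gripper_width: 44.0
grasp_force: 63.3
```

send_rows(
  motion=[
    [[0,0,0],0],
    [[0,0,0],0],
    [[0,0,0],0],
    [[0,0,-2],0],
    [[0,0,-3],0],
  ],
  jaw=5.8,
)

```text
t: 63.15
position: [565.6, -88.7, 97.7]
tcp_rot: [0.018, 1.0, 0.001, -0.003]
wrist_force: [0.6, 0.4, 0.1]
gripper_width: 58.0
grasp_force: 0.0
```

send_rows(
  motion=[
    [[0,0,-3],0],
    [[0,4.5,0],0],
    [[0,4.5,0],0],
    [[0,4.5,0],0],
    [[0,4.5,0],0],
  ],
)

```text
t: 63.65
position: [573.6, 92.3, 129.2]
tcp_rot: [0.018, 1.0, 0.0, -0.0]
wrist_force: [0.6, -0.1, 0.0]
gripper_width: 57.8
grasp_force: 0.0
```

send_rows(
  motion=[
    [[0,4.5,0],0],
    [[0,0,0],0],
    [[0,0,0],0],
    [[0,0,0],0],
    [[0,0,0],0],
  ],
)

```text
t: 64.15
position: [575.4, 134.4, 129.4]
tcp_rot: [0.019, 1.0, -0.0, -0.0]
wrist_force: [-0.1, -0.6, -0.2]
gripper_width: 58.0
grasp_force: 0.0
```

```bash
python3 - <<'E'
from h import *
for P in((566,-89),(561,-235),(556,-381)):
    for z in(30,33.5): win(P,z,(9,24))
    im=arm.grab_frame("top"); h=cv2.cvtColor(im,cv2.COLOR_RGB2HSV).astype(int); c=proj("top",[*P,30])[0].astype(int)
    for v in range(c[1]-30,c[1]+31): print(v,c[0]-16,"".join("." if h[v,u,1]<60 and h[v,u,2]<150 else "o" if h[v,u,1]<100 and h[v,u,2]>180 else "#" if h[v,u,2]>130 else "+" for u in range(c[0]-16,c[0]+17)))
go(566.6,-89.0,100,177.9)
E
```

```text
win [0, 1, 17, 40, 425] (array([575.3, -89.6]), array([91.8, 34.7]), 4.7)
win [4, 5, 13, 36, 420] (array([570. , -89.7]), array([79.5, 27.1]), -1.4)
201 372 ooooooooooooooooooooooooooooooooo
202 372 ooooo##########oooooooooooooooooo
203 372 ooo...........................ooo
204 372 ooo#..........................ooo
205 372 ooo#..........................ooo
206 372 ooo#..........##########......ooo
207 372 ooo#..........##############..ooo
208 372 ooo.##o#####.+###############.ooo
209 372 ooo.#########+################ooo
210 372 ooo.#########+################ooo
211 372 ooo.#########+################ooo
212 372 ooo.########o.################ooo
213 372 ooo.########oooooooooooo######ooo
214 372 ooo.########oooooooooooo######ooo
215 372 ooo.########oooooooooooo######ooo
216 372 ooo.########oooooooooooo######ooo
217 372 ooo.##.#####oooooooooooo#######oo
218 372 ooo....#####oooooooooooo####+.#oo
219 372 ooo....#####oooooooooooo####..ooo
220 372 ooo....#####oooooooooooo####..ooo
221 372 ooo....#####oooooooooooo####..ooo
222 372 ooo....#####oooooooooooo####..ooo
223 372 ooo....#####ooooooo
[... 6437 characters left out ...]
oooooo#######oooo
250 502 .+###+####ooooooooooooo######oooo
251 502 .+###+#######################oooo
252 502 .+###+#######################oooo
253 502 .+###+#######################oooo
254 502 .+###+#######################oooo
255 502 .+###+#######################oooo
256 502 .+###+...+.+++++++++++##+####oooo
257 502 ...........+###########...+#ooooo
258 502 #..........+###########+....ooooo
259 502 #...........++#########.....ooooo
260 502 #...#####################+..ooooo
261 502 #..+######################..ooooo
262 502 #..+######################..ooooo
263 502 o...######################..ooooo
shift cm [  0.06 -22.47   2.96] twist 0.0 | yaw 177.9 pos [575.4 135.5 129.7] q6 -1.42 q1 0.11
```

Yellow and blue are both seated, with both end guides showing. Purple is about 3 mm too far towards +x. I regrasp it, shift it −3 mm in x and lower it again.

send_rows(
  motion=[
    [[0,-4.5,0],0],
    [[0,-4.5,0],0],
    [[0,-4.5,0],0],
    [[0,-4.5,0],0],
    [[0,-4.5,3],0],
  ],
)

```text
t: 65.1
position: [570.3, -88.4, 105.1]
tcp_rot: [0.018, 1.0, -0.001, 0.005]
wrist_force: [1.3, -0.5, 0.9]
gripper_width: 58.0
grasp_force: 0.0
```

send_rows(
  motion=[
    [[0,0,0],0],
    [[0,0,0],0],
    [[0,0,0],0],
    [[0,0,0],0],
    [[0,0,0],0],
  ],
)

```text
t: 65.6
position: [567.8, -84.5, 102.5]
tcp_rot: [0.017, 1.0, -0.0, 0.001]
wrist_force: [0.6, 0.1, 0.2]
gripper_width: 57.7
grasp_force: 0.0
```

```bash
python3 - <<'E'
from h import *
go(567.5,-89.3,50.5,178.2)
E
```

```text
shift cm [ 0.02 -0.48  5.2 ] twist -0.2 | yaw 178.0 pos [567.8 -84.5 102.5] q6 -1.81 q1 -0.27
```

send_rows(
  motion=[
    [[0,-0.45,2],0],
    [[0,0,1.5],0],
    [[0,0,1],0],
    [[0,0,0.5],0],
    [[0,0,0],0],
  ],
)

```text
t: 66.1
position: [567.0, -89.7, 51.5]
tcp_rot: [0.018, 1.0, 0.0, -0.0]
wrist_force: [-0.6, -0.3, 0.4]
gripper_width: 57.6
grasp_force: 0.0
```

send_rows(
  motion=[
    [[0,0,0],0],
    [[0,0,0],0],
    [[0,0,0],0],
    [[0,0,0],0],
    [[0,0,0],0],
  ],
)

```text
t: 66.6
position: [567.3, -90.3, 52.1]
tcp_rot: [0.018, 1.0, -0.0, 0.0]
wrist_force: [0.8, 0.1, -0.0]
gripper_width: 58.0
grasp_force: 0.0
```

send_rows(
  motion=[
    [[0,0,0],0],
    [[0,0,0],0],
    [[0,0,0],0],
    [[0,0,0],0],
    [[0,0,0],0],
  ],
  jaw=4,
)

```text
t: 67.1
position: [567.3, -90.3, 52.4]
tcp_rot: [0.018, 1.0, -0.0, 0.0]
wrist_force: [-1.4, 0.1, 5.5]
gripper_width: 43.8
grasp_force: 60.6
```

send_rows(
  motion=[
    [[0,0,-0.4],0],
    [[0.2,0,0],0],
    [[0.13,0,0],0],
    [[0,0,0],0],
    [[0,0,0],0],
  ],
)

```text
t: 67.6
position: [563.7, -90.0, 55.6]
tcp_rot: [0.018, 1.0, 0.0, -0.0]
wrist_force: [0.1, -1.2, -0.6]
gripper_width: 44.0
grasp_force: 61.0
```

send_rows(
  motion=[
    [[0,0,0.3],0],
    [[0,0,0.3],0],
    [[0,0,0.2],0],
    [[0,0,0],0],
    [[0,0,0],0],
  ],
)

```text
t: 68.1
position: [564.9, -90.2, 49.1]
tcp_rot: [0.018, 1.0, -0.0, 0.001]
wrist_force: [0.2, 0.4, 7.5]
gripper_width: 43.6
grasp_force: 62.0
```

send_rows(
  motion=[
    [[0,0,0],0],
    [[0,0,0],0],
    [[0,0,0],0],
    [[0,0,-2],0],
    [[0,0,-3],0],
  ],
  jaw=5.8,
)

```text
t: 68.6
position: [562.1, -89.7, 96.2]
tcp_rot: [0.018, 1.0, 0.001, -0.003]
wrist_force: [1.3, 0.1, -0.3]
gripper_width: 58.0
grasp_force: 0.0
```

send_rows(
  motion=[
    [[0,0,-4],0],
    [[0,4.5,0],0],
    [[2,4.2,0],0],
    [[2,4.2,0],0],
    [[2,4.2,0],0],
  ],
  jaw=0,
)

```text
t: 69.1
position: [509.1, 84.3, 137.6]
tcp_rot: [0.019, 1.0, 0.0, -0.0]
wrist_force: [-0.1, 0.9, 0.2]
gripper_width: 0.2
grasp_force: 0.0
```

send_rows(
  motion=[
    [[2,4.2,0],0],
    [[0,0,0],0],
    [[0,0,0],0],
    [[0,0,0],0],
    [[0,0,0],0],
  ],
)

```text
t: 69.6
position: [492.4, 124.5, 137.8]
tcp_rot: [0.019, 1.0, -0.0, 0.0]
wrist_force: [0.7, -0.1, 0.5]
gripper_width: -0.2
grasp_force: 0.0
```

```bash
python3 - <<'E'
from h import *
for P in((566,-89),(561,-235),(556,-381)): win(P,30,(9,24))
im=arm.grab_frame("top"); h=cv2.cvtColor(im,cv2.COLOR_RGB2HSV).astype(int)
def show(P,z,w,hh):
    c=proj("top",[*P,z])[0].astype(int)
    for v in range(c[1]-hh,c[1]+hh): print(v,c[0]-w,"".join("." if h[v,u,1]<60 and h[v,u,2]<150 else "o" if h[v,u,1]<100 and h[v,u,2]>180 else "#" if h[v,u,2]>130 else "+" for u in range(c[0]-w,c[0]+w)))
show((566,-89),30,16,30)
m=(h[...,2]>225)&(h[...,1]<40); o=np.zeros_like(m); o[240:325,300:355]=m[240:325,300:355]
for k in blobs(o,60): print("white",rect("top",k,22),cv2.contourArea(k))
m=(h[...,0]>140)&(h[...,0]<175)&(h[...,1]>25)&(h[...,2]>200); o=np.zeros_like(m); o[190:325,285:360]=m[190:325,285:360]
for k in blobs(o,10): print("pink",rect("top",k,22))
m=(h[...,0]>8)&(h[...,0]<25)&(h[...,1]>120)&(h[...,2]>150); o=np.zeros_like(m);o[280:315,245:280]=m[280:315,245:280]
for k in blobs(o,15): print("knob",rect("top",k,60))
g=[0,0]; go(458.7,-232.3,100,177.9)
E
```

```text
win [4, 1, 13, 41, 425] (array([573.6, -90.2]), array([91.1, 27.2]), -1.3)
win [4, 8, 12, 35, 370] (array([ 559.8, -235.6]), array([76.9, 24.9]), -1.9)
win [4, 8, 11, 34, 374] (array([ 556.3, -380.7]), array([75.4, 22.5]), -2.4)
201 372 oooooooooooooooooooooooooooooooo
202 372 ooooo##########ooooooooooooooooo
203 372 ooo...........................oo
204 372 ooo#..........................oo
205 372 ooo#..........................oo
206 372 ooo#..........##########......oo
207 372 ooo#.........+###########.....oo
208 372 ooo.#o######.+###########....+oo
209 372 ooo.#########.################oo
210 372 ooo.#########.################oo
211 372 ooo.#########.################oo
212 372 ooo.#########.################oo
213 372 ooo.#########+################oo
214 372 ooo.########oooooooooooo######oo
215 372 ooo.########oooooooooooo######oo
216 372 ooo.###+####oooooooooooo######oo
217 372 ooo.##.+####oooooooooooo#######o
218 372 ooo....+####oooooooooooo####+.#o
219 372 ooo....+####oooooooooooo####..oo
220 372 ooo....+####oooooooooooo####..oo
221 372 ooo....+####oooooooooooo####..oo
222 372 oo
[... 1168 characters left out ...]
########oo
251 372 oo####.#######################oo
252 372 oo####.#######################oo
253 372 oo####.......+++++.+##########oo
254 372 oo#.#........###########....##oo
255 372 oo#..........###########......oo
256 372 oo#..........###########......oo
257 372 oo#...###########..+++++......oo
258 372 oo#..######################...oo
259 372 oo#..#######################..oo
260 372 ooo..#######################..oo
white (array([446.2,  50.9]), array([121.3,  39.5]), -5.0) 299.5
white (array([520.9, 104.4]), array([59.9, 19.9]), 5.6) 178.0
knob (array([404.8, 200.8]), array([27.7, 12.4]), -72.5)
shift cm [  1.99 -35.81   3.78] twist -0.1 | yaw 177.8 pos [492.1 124.8 137.8] q6 -1.42 q1 0.11
```

Purple now shows both end guides and its rows match seated yellow. The knob is home. I go above the button and check white on the way.

send_rows(
  motion=[
    [[0.25,-4.48,0],0],
    [[0.25,-4.48,0],0],
    [[0.25,-4.48,0],0],
    [[0.25,-4.48,0],0],
    [[0.25,-4.48,0],0],
  ],
)

```text
t: 70.3
position: [470.7, -99.9, 138.0]
tcp_rot: [0.018, 1.0, -0.0, 0.0]
wrist_force: [-0.7, 0.6, -0.3]
gripper_width: 0.1
grasp_force: 0.0
```

send_rows(
  motion=[
    [[0.25,-4.48,0],0],
    [[0.25,-4.48,0],0],
    [[0.25,-4.48,0],0],
    [[0,0,2],0],
    [[0,0,1],0],
  ],
)

```text
t: 70.8
position: [457.7, -233.3, 106.7]
tcp_rot: [0.02, 1.0, 0.001, -0.001]
wrist_force: [-0.3, 1.2, -0.8]
gripper_width: -0.2
grasp_force: 0.0
```

send_rows(
  motion=[
    [[0,0,0],0],
    [[0,0,0],0],
    [[0,0,0],0],
    [[0,0,0],0],
    [[0,0,0],0],
  ],
)

```text
t: 71.3
position: [459.1, -231.4, 108.4]
tcp_rot: [0.018, 1.0, -0.0, 0.001]
wrist_force: [0.0, -0.3, -0.4]
gripper_width: -0.3
grasp_force: 0.0
```

```bash
python3 - <<'E'
from h import *
im=arm.grab_frame("top"); h=cv2.cvtColor(im,cv2.COLOR_RGB2HSV).astype(int)
m=(h[...,0]>140)&(h[...,0]<175)&(h[...,1]>15)&(h[...,2]>200); o=np.zeros_like(m); o[190:325,285:360]=m[190:325,285:360]
for k in blobs(o,8): print("pink",rect("top",k,22))
c=proj("top",[453.5,55.8,22])[0].astype(int)
for v in range(c[1]-34,c[1]+34): print(v,c[0]-24,"".join("." if h[v,u,2]<60 else "-" if h[v,u,2]<200 else "=" if h[v,u,2]<228 else "#" for u in range(c[0]-24,c[0]+24)))
a=cv2.imread("pics/scene0.png"); s=cv2.cvtColor(a,cv2.COLOR_BGR2HSV).astype(int); m=(s[...,0]>40)&(s[...,0]<80)&(s[...,1]>120)&(s[...,2]>50); o=np.zeros_like(m);o[180:206,262:288]=m[180:206,262:288]
for k in blobs(o,10): 
    print(cv2.boundingRect(k)); 
    e=cv2.fitEllipse(k)[0]
    for z in(24,28,32,36,40): print(z,ray("top",(453.5,277.8),z).round(1),(ray("scene",e,z)[0]+[3.5,4]).round(1))
go(458.7,-232.3,60,177.9)
E
```

```text
pink (array([460. ,  58.2]), array([18.3, 13.5]), -9.0)
247 301 ................................................
248 301 ................................................
249 301 ................................................
250 301 ..............-------...........................
251 301 ..............-###==-------.....................
252 301 ..............=======###==--------..............
253 301 ..............=============###==--------........
254 301 ..............====================##==-------...
255 301 .............-==========================##==-...
256 301 .............-=============================#-...
257 301 .............-===========####==============#-...
258 301 .............==##=####====#####=###========#-...
259 301 .............==########=-=#########-========-...
260 301 .............==########=-====--==##-========-...
261 301 ............-==##############=#===--===##==--...
262 301 ............-=#######################==##==-....
263 301 ............-=#######################==##-#-....
264 301 ............-=##===##################==##-=-....
265 301 ..........
[... 2429 characters left out ...]
...
308 301 .....=#==###############=#=#-======#-...........
309 301 .....-=-=#####################======-...........
310 301 .......----=####################====-...........
311 301 .............-----=############=====-...........
312 301 ...................----==#######===--...........
313 301 .........................----===-==-............
314 301 ...............................-----............
(269, 188, 10, 8)
24 [[ 458.6 -233.8]] [ 449.9 -240.4]
28 [[ 458.6 -232.8]] [ 454.5 -235.1]
32 [[ 458.7 -231.8]] [ 459.2 -229.8]
36 [[ 458.7 -230.8]] [ 463.8 -224.6]
40 [[ 458.7 -229.8]] [ 468.5 -219.3]
shift cm [ 0.03 -0.08  4.84] twist 0.1 | yaw 178.0 pos [ 459.  -231.5  108.4] q6 -2.14 q1 -0.6
```

White is still in its cradle, with key and notch together at (325,259). The button top is at z≈31. I press with the closed fingertips, stepping down.

send_rows(
  motion=[
    [[0,0,2],0],
    [[0,0,1.5],0],
    [[0,0,0.5],0],
    [[0,0,0],0],
    [[0,0,0],0],
  ],
)

```text
t: 71.85
position: [459.1, -232.0, 68.4]
tcp_rot: [0.018, 1.0, -0.0, 0.0]
wrist_force: [0.4, 0.9, -0.2]
gripper_width: -0.0
grasp_force: 0.0
```

send_rows(
  motion=[
    [[0,0,0.3],0],
    [[0,0,0.3],0],
    [[0,0,0.2],0],
    [[0,0,0],0],
    [[0,0,0],0],
  ],
)

```text
t: 72.35
position: [458.9, -231.9, 60.0]
tcp_rot: [0.018, 1.0, -0.0, 0.0]
wrist_force: [-0.6, 0.6, 1.6]
gripper_width: -0.1
grasp_force: 0.7
```

send_rows(
  motion=[
    [[0,0,0.2],0],
    [[0,0,0.2],0],
    [[0,0,0],0],
    [[0,0,0],0],
  ],
)

```text
t: 72.75
position: [458.9, -231.9, 56.0]
tcp_rot: [0.018, 1.0, -0.0, 0.0]
wrist_force: [-0.0, -0.4, 3.2]
gripper_width: 0.0
grasp_force: 1.7
```

send_rows(
  motion=[
    [[0,0,0.2],0],
    [[0,0,0.1],0],
    [[0,0,0],0],
    [[0,0,0],0],
  ],
)

```text
t: 73.15
position: [458.9, -231.9, 54.8]
tcp_rot: [0.018, 1.0, -0.0, 0.001]
wrist_force: [-3.7, 1.3, 18.2]
gripper_width: -0.1
grasp_force: 8.9
```

The button is fully down (18 N at its stop). Retreat and make the final check.

send_rows(
  motion=[
    [[0,0,-1],0],
    [[0,0,-3],0],
    [[0,0,-4],0],
    [[0,0,-3],0],
    [[0,0,0],0],
  ],
)

```text
t: 73.65
position: [460.8, -233.2, 166.7]
tcp_rot: [0.018, 1.0, -0.002, 0.003]
wrist_force: [-0.1, 0.4, -0.2]
gripper_width: -0.1
grasp_force: 0.0
```

send_rows(
  motion=[
    [[4,0,0],0],
    [[4,0,0],0],
    [[0,0,0],0],
    [[0,0,0],0],
    [[0,0,0],0],
  ],
)

```text
t: 74.15
position: [379.5, -229.2, 162.5]
tcp_rot: [0.018, 1.0, 0.0, 0.0]
wrist_force: [0.2, 0.6, 0.7]
gripper_width: 0.1
grasp_force: 0.0
```

```bash
python3 - <<'E'
from h import *
for P in((564,-89),(561,-235),(556,-381)): win(P,30,(9,22))
im=arm.grab_frame("top"); h=cv2.cvtColor(im,cv2.COLOR_RGB2HSV).astype(int)
m=(h[...,0]>140)&(h[...,0]<175)&(h[...,1]>15)&(h[...,2]>200); o=np.zeros_like(m); o[190:325,285:360]=m[190:325,285:360]
for k in blobs(o,8): print("pink",rect("top",k,22))
s,p,a,M=cur(); print(p,s["wrist_force"],s["t"])
E
```

```text
win [4, 1, 13, 38, 422] (array([570.2, -90.1]), array([84.2, 27.2]), -1.4)
win [4, 6, 12, 35, 371] (array([ 559.8, -235.6]), array([77. , 24.9]), -1.9)
win [4, 6, 11, 34, 374] (array([ 556.3, -380.7]), array([75.4, 22.5]), -2.4)
pink (array([460. ,  58.2]), array([18.3, 13.5]), -9.0)
[ 379.53132051 -229.0221089   162.62376794] [-0.82833091  1.07414966  0.551085  ] 74.35
```

```bash
python3 -c "
from station import arm
print(arm.close_job())"
```

```text
the job is handed in; nothing more can be done
None
```

The white carrier is back in its cradle, and the yellow, blue and purple carriers are seated in their bays. I then pressed the green start button to its stop and handed the job in at about 74 s. The hand-in gave no verdict, so I only have my own last camera check, in which every carrier was in place.

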